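# Light-cure the outer wall of a custom impression tray

## Task

Lift the blue impression tray off its plaster cast and give its outer wall light all the way round under the bench curing lamp: hold its left side, then its front, then its right side about 70 mm from the lens, centred in the beam and facing squarely into it, two full seconds each (left and right as seen from behind the tray, with its handle at the far end). Then set the tray down gently, handle up, flat on the floor of the green case pan and let go. Do not touch the lamp, do not drop the tray, and leave the cast, the pan and the other things on the bench where they stand.

Things in the scene. Friction and masses are not known exactly. Their poses are not given: they have to be found in the camera images.
- tray: Blue resin impression tray: a horseshoe-shaped cap 71 mm long (x), 76 mm wide (y), 18 mm high without its handle, wall 3.5 mm thick, open below and at the rear (-x). Origin: middle of its underside, level with the wall's lower edge; x forward to the handle end, y to its left, z up. It starts resting loosely on the cast, origin 24 mm above the bench, ridge reaching 14 mm up into it: lift it straight up first.
- tray_handle (a point): The tray's upright blue stub handle, 13 mm thick (tray x) by 22 mm wide (tray y), standing on the roof from 18 to 55 mm above the tray's origin, square to the tray. This point is on its middle line, 44 mm above the tray's origin and 22 mm forward of it: a good height to grip, on either pair of sides. Axes as the tray's.
- tray_left (a point): Middle of the outside of the tray's left side wall, 9 mm above its lower edge, at (-6, +34.1, 9) mm in the tray's frame. Its x axis points straight out of the wall: 78 degrees to the left of the tray's x axis, level in the tray's frame.
- tray_front (a point): Middle of the outside of the tray's front wall, below the handle, at (+33.8, 0, 9) mm in the tray's frame. Its x axis points straight out of the wall, along the tray's x.
- tray_right (a point): Middle of the outside of the tray's right side wall, at (-6, -34.1, 9) mm in the tray's frame. Its x axis points straight out of the wall: 78 degrees to the right of the tray's x axis.
- cast: The tan plaster cast of a toothless jaw that the tray sits on: trimmed base about 84 x 86 mm, 22 mm high, with a horseshoe ridge up to 38 mm. Origin: middle of its underside; x towards the front of the jaw. Loose, about 240 g. It may stand on the left or the right of the bench.
- lamp_lens (a point): Centre of the blue-white lens of the bench curing lamp: black snout 42 mm across, 15 mm ahead of a 96 mm round orange shield, on a white head 56 mm thick that reaches 140 mm back, on a steel post with a grey 120 mm foot. It stands at the far side, facing roughly towards the robot and 39 to 46 degrees downward. The beam runs along this point's -x; y is level. About 235 mm above the bench.
- lamp_spot (a point): The point in the beam 70 mm in front of the lens centre, where the wall being cured should be. Same axes as lamp_lens: beam along -x, +x points to the lens. Nothing solid is there.
- pan: The green open case pan, 145 mm (x) by 190 mm (y), 43 mm high, walls and floor 4 mm thick, with a clear card holder on its -x side. Origin: middle of its underside; its inner floor is 4 mm above the origin. Loose, 500 g. It stands on the side of the bench away from the cast.
- bottle: Bystander: white closed plastic bottle with a red cap, 50 mm across, 125 mm high. Origin: middle of its underside.
- jar: Bystander: amber jar with a black cap, 64 mm across, 70 mm high. Origin: middle of its underside.
- lower_cast: Bystander: white plaster cast of the other jaw, about 84 x 86 x 38 mm. Origin: middle of its underside.
- plaster_spatula: Bystander: plaster spatula, dark wooden handle and narrow rounded steel blade, 190 mm long, 14 mm thick at the handle, lying flat on the bench in front of the lamp. Origin: under its middle; blade to +x.
Mind the look-alikes: they are no part of the job. Of the things like the tray, leave any that is turquoise or yellow; of the rest the larger one is meant.

How it is judged:
By the outcome, as a careful person would: the job done as asked, in the order asked, and still so for the second after the job is handed in, with the robot touching nothing.
It also fails if it takes over 67 s, if anything falls off the work surface, if the arm or the gripper's body presses on something with over 40 N, if the wrist force passes 120 N, or if a joint passes its speed limit or range.

## Robot

A 6-joint arm with a two-finger parallel gripper is mounted at the origin on the work surface. World frame = base frame: x ahead of the robot, y to its left, z up, the work surface at z = 0. Lengths are in m, angles in rad, forces in N, time in s.
With the tool pointing down it reaches from about 0.375 to 0.9 m from the base axis. Payload 3.1 kg.
Tool frame: the origin (TCP) lies between the finger pads; the fingertips stand 8 mm ahead of it and the grasp point (between the pads) lies 11 mm behind it; z points along the fingers, y is the line along which they close (so a half turn about z gives the same grasp; the last joint's range is limited). The gripper opens to 85 mm and grips with 20 to 120 N. Pads are 22 mm wide; open, the fingers measure 114 mm over their backs; the gripper's body (76 mm by 85 mm) begins 54 mm behind the grasp point. The pads swing forward as they close: fully open they stand 13 mm farther back than shut.
Start: joints at [1.145, 0.527, 1.433, -0, 1.181, -0.178], TCP at [0.153, 0.606, 0.239] pointing down, gripper open.
Joint ranges: [-3.08, 3.08], [-0.75, 2.2], [0.22, 2.44], [-1.43, 4.57], [0, 2.65], [-2.85, 2.85]. Speed limits (rad/s): [2.79, 2.79, 3.14, 3.14, 3.14, 3.14].

## Interface

Orientations are given as a unit quaternion [x, y, z, w].
In Python, from station import readout, cams, sign_off gives the robot as it stands.
- The arm moves only by the tool send_rows, never from a script. Its argument "commands" is text: rows parted by semicolons, each of 5 numbers parted by spaces: the finger opening in mm, from 0 to 85.4, then the shift along the tool's x, y, z each as a share of 0.02 m, from -1 to 1, then the turn about the tool's z as a share of 4 degrees, from -1 to 1. In form: grip dx dy dz spin; .... A call has 1 to 20 rows; each row shifts and turns the commanded pose from where the row before left it, along the tool's axes as they then stand; what a row does not reach is not made up. A row lasts 1/12 s, in which the tool goes at most 41.7 mm and 7.16 degrees, less where a joint would pass 70% of its speed; a pose out of reach is approached as far as the arm can. A call with a number of a shift or a turn outside -1 to 1 is refused whole. A call with a gripper value outside its range is refused whole. The fingers move at their own pace and stop on an object; "grip_force" is the grip in N (left out, the last holds). Time passes only in rows, so rows that do not move let the fingers close. It gives the time, the measured TCP pose, the force, the opening and the grip force at its end, in the units of the state.
- readout.sense(): the state, without advancing time (a new reading comes with each control period).
- cams.snapshot(name): name is "scene" or "top"; returns a dict with "pixels" (384x512x3 uint8, red, green, blue), "intrinsics" (3x3 intrinsics, pixels), "eye" and "rotation" of the camera in the world. Camera axes: x right, y down, z forward; pixel columns grow to the right and rows downward; lengths in m; the calibration is good to about 2 mm. A picture is of the moment at which its call begins. There is no depth.
- sign_off(): hands the job in; it is judged then, once.
The state is a dict: "t": time; "q": joint angles; "qd": joint speeds; "tau": joint torques, N m; "tcp_pos": TCP position; "tool_rot": TCP orientation; "force": force on the tool from outside, world axes, zero at the start; "ft_torque": the same for the moment, N m; "finger_gap": opening from 0.0 (shut) to 1.0 (fully open); "gripper_force": force on a finger pad.
Only numpy, scipy, OpenCV 4.12 (cv2) and the standard library are available. Lean on these libraries where they do the work, as an engineer would, in place of code of your own. Each camera call takes 0.05 s, during which the arm holds its last target. There are 200 camera calls.

## Working session

There is one attempt and no reset: what is moved stays moved. The work goes in short steps, Python scripts to look and compute and a tool call to move; the robot and the scene stay as the last step left them, time stands still between calls to the robot, and variables do not carry over. Pictures are saved under pics/ and viewed, at most 10 in all, crops included, and the job is handed in when it is done.

Besides the shell and the picture viewer there is one more tool, called by a JSON object that holds its "fn" and its "kwargs", one argument or row to a line. send_rows: Moves the arm, as the interface text tells. Its arguments: {"type":"object","properties":{"commands":{"type":"string"},"grip_force":{"type":"number"}},"required":["commands"]}

```bash
mkdir -p pics; ls; cat > h.py <<'E'
import numpy as np,cv2
from scipy.spatial.transform import Rotation as R
from station import readout,cams,sign_off
def snap(n,f=None):
    s=cams.snapshot(n)
    if f: cv2.imwrite('pics/'+f,cv2.cvtColor(s['pixels'],cv2.COLOR_RGB2BGR))
    return s
def ray(s,u,v):
    d=np.array(s['rotation'])@np.linalg.inv(np.array(s['intrinsics']))@np.array([u,v,1.])
    return np.array(s['eye']),d/np.linalg.norm(d)
def onz(s,u,v,z):
    e,d=ray(s,u,v); return e+d*(z-e[2])/d[2]
def tri(s1,p1,s2,p2):
    e1,d1=ray(s1,*p1);e2,d2=ray(s2,*p2)
    a=np.linalg.lstsq(np.c_[d1,-d2],e2-e1,rcond=None)[0]
    x,y=e1+d1*a[0],e2+d2*a[1]
    return (x+y)/2,np.linalg.norm(x-y)
def proj(s,p):
    c=np.array(s['rotation']).T@(np.array(p)-np.array(s['eye'])); c=np.array(s['intrinsics'])@c
    return c[:2]/c[2]
E
python3 - <<'E'
from h import *
a=snap('scene');b=snap('top')
for s in(a,b):print(s['eye'],np.round(s['rotation'],3),s['intrinsics'])
cv2.imwrite('pics/a1.png',a['pixels'][...,::-1]);cv2.imwrite('pics/b1.png',b['pixels'][...,::-1])
import pickle;pickle.dump((a,b),open('s.pkl','wb'))
print(readout.sense())
E
```

```text
pics
[0.92038148 0.45978129 1.3315411 ] [ 0.336  0.905 -0.246 -0.091] [[483.51272375   0.         248.62648441]
 [  0.         483.51272375 187.94456016]
 [  0.           0.           1.        ]]
[ 0.20451205 -0.07768902  1.48693185] [ 0.732 -0.673  0.07  -0.077] [[488.29883278   0.         259.85516055]
 [  0.         488.29883278 196.24595908]
 [  0.           0.           1.        ]]
{'t': 0.1, 'q': array([ 1.14448279e+00,  5.28359964e-01,  1.43378361e+00, -8.73430137e-06,
        1.18138926e+00, -1.78508093e-01]), 'qd': array([ 0.00194332, -0.00137588, -0.00342764,  0.00021756, -0.0017636 ,
        0.00061615]), 'tau': array([ 7.41456893e-05, -4.43303132e+01, -1.78586268e+01, -2.14876322e-04,
        3.88804619e-03, -2.26092629e-05]), 'tcp_pos': array([0.15301241, 0.60533144, 0.23843658]), 'tool_rot': array([ 1.23584233e-01,  9.92333611e-01, -9.27270476e-04, -2.85059022e-04]), 'force': array([-0.36549669,  0.07975886,  0.16006058]), 'ft_torque': array([0.01306279, 0.00533722, 0.01447845]), 'gripper_force': 0.0, 'finger_gap': 1.0040818798849287}
```

View pics/a1.png

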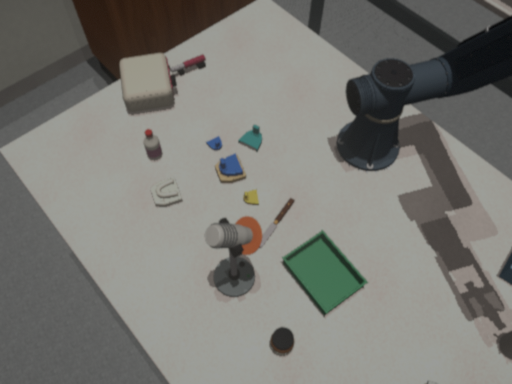

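View pics/b1.png

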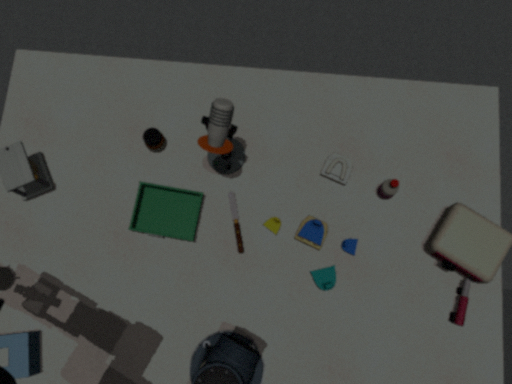

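The top view shows four tray-like things: blue on the tan cast at (312,231), a smaller blue one at (350,245), turquoise at (323,278) and yellow at (273,225). I choose the blue one on the cast, and will check it in a close crop while measuring.

```bash
sed -i "s/np.array(s\['rotation'\])/R.from_quat(s['rotation']).as_matrix()/g" h.py
cat > m.py <<'E'
from h import *
import pickle
a,b=pickle.load(open('s.pkl','rb'))
def crop(s,x,y,w,h,k):
    return cv2.resize(s['pixels'][y:y+h,x:x+w,::-1],None,fx=k,fy=k,interpolation=cv2.INTER_CUBIC)
t=np.hstack([crop(b,282,200,90,100,4),crop(a,195,120,90,100,4)])
u=np.hstack([crop(b,180,85,90,100,4)[:200*2],crop(a,190,190,90,100,4)])
cv2.imwrite('pics/c1.png',t);cv2.imwrite('pics/c2.png',u)
for n,s in(('scene',a),('top',b)):
    hsv=cv2.cvtColor(s['pixels'],cv2.COLOR_RGB2HSV)
    for nm,lo,hi in(('blue',(106,120,40),(125,255,255)),('green',(60,90,30),(80,255,255)),('teal',(81,90,30),(100,255,255)),('orange',(5,160,90),(16,255,255)),('tan',(10,50,100),(22,130,255))):
        m=cv2.inRange(hsv,lo,hi)
        for c in cv2.findContours(m,0,2)[0]:
            if cv2.contourArea(c)>40:
                r=cv2.minAreaRect(c);print(n,nm,cv2.contourArea(c),np.round(r[0],1),np.round(r[1],1),round(r[2]),np.round(onz(s,*r[0],0.0),3))
E
python3 m.py
```

```text
scene blue 227.0 [229.7 166. ] [18.4 18.5] 70 [ 0.402 -0.238  0.   ]
scene blue 57.5 [214.  142.5] [ 9. 12.] 90 [ 0.382 -0.346 -0.   ]
scene green 2882.0 [324.6 270.8] [68.6 51.5] 52 [0.425 0.221 0.   ]
scene teal 207.0 [251.4 137.7] [19.2 14.3] 27 [ 0.273 -0.279  0.   ]
scene orange 261.5 [250.4 234.7] [33.8 19.2] 82 [ 0.513 -0.007  0.   ]
scene tan 118.0 [228.7 174.6] [31.9 15.6] 18 [ 0.426 -0.215  0.   ]
top blue 151.0 [348.6 245.6] [13.5 15.1] 9 [ 0.386 -0.332  0.   ]
top blue 369.0 [313.3 230. ] [23.3 21.3] 25 [ 0.424 -0.222  0.   ]
top green 3031.5 [166. 211.] [65.7 49.2] 10 [0.445 0.236 0.   ]
top teal 397.5 [324.8 278.7] [21.6 24. ] 76 [ 0.28  -0.266  0.   ]
```

View pics/c1.png

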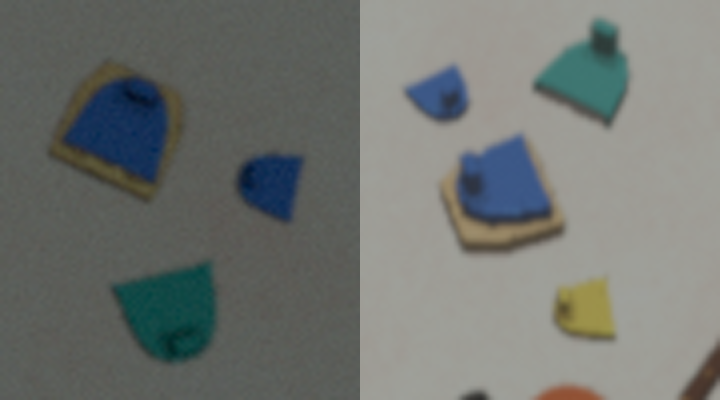

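View pics/c2.png

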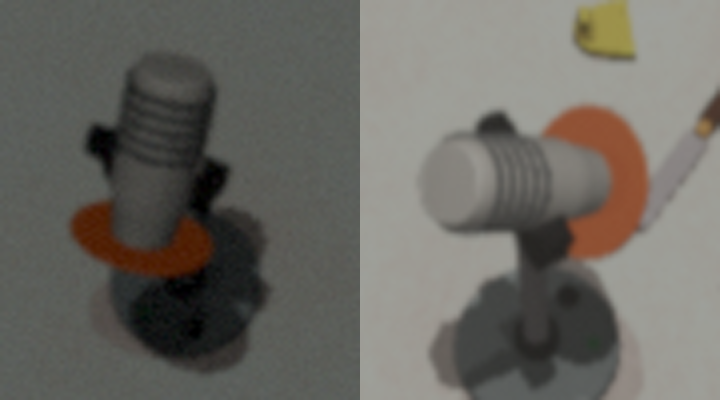

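The crops confirm it. The larger blue tray on the tan cast has its handle at top px (317,224) and scene px (222.5,164). The lamp's back cap is at top (223,104) / scene (214,235.5), and the shield centre at top (215.6,144.3) / scene (248,235.5).

```bash
cat > m2.py <<'E'
from h import *
import pickle
a,b=pickle.load(open('s.pkl','rb'))
T=lambda x,y,ox,oy:(ox+x/4,oy+y/4)
bt=lambda x,y:T(x,y,282-.4,200-.4); at=lambda x,y:T(x-360,y,195-.4,120-.4)
bl=lambda x,y:T(x,y,180-.4,85-.4); al=lambda x,y:T(x-360,y,190-.4,190-.4)
cap,e1=tri(a,al(452,182),b,bl(173,72)); sh,e2=tri(a,al(592,182),b,bl(142.5,237))
ax=sh-cap;print('cap',cap,e1,'shield',sh,e2,np.linalg.norm(ax));ax/=np.linalg.norm(ax)
lens=sh+.015*ax;print('beam',ax,'down deg',np.degrees(np.arcsin(-ax[2])),'az',np.degrees(np.arctan2(ax[1],ax[0])),'lens',lens,'spot',lens+.07*ax)
h,e=tri(a,at(470,158),b,bt(141,85));print('handle top',h,e)
for nm,p in(('top',[bt(65,146),bt(155,183),bt(112,165)]),('scene',[at(522,136),at(551,209)])):
    q=[onz(b if nm=='top' else a,*x,.042) for x in p];d=q[1]-q[0]
    print(nm,np.round(q,4).tolist(),'len',np.linalg.norm(d),'edge az',np.degrees(np.arctan2(d[1],d[0])))
for nm,s,l in(('top',b,(282,200,372,300)),('scene',a,(195,120,285,220))):
    hsv=cv2.cvtColor(s['pixels'],cv2.COLOR_RGB2HSV);m=cv2.inRange(hsv,(106,120,40),(125,255,255))
    c=max(cv2.findContours(m,0,2)[0],key=cv2.contourArea);M=cv2.moments(c)
    print(nm,'centroid',onz(s,M['m10']/M['m00'],M['m01']/M['m00'],.042))
E
python3 m2.py
```

```text
cap [0.67947991 0.0559221  0.3328388 ] 0.0027356762844458708 shield [0.59516453 0.07595845 0.24820764] 0.0015665044756991379 0.1211320432526395
beam [-0.6960617   0.1654092  -0.69866867] down deg 44.32028868230722 az 166.63241512741246 lens [0.58472361 0.07843959 0.23772761] spot [0.53599929 0.09001823 0.1888208 ]
handle top [ 0.43925875 -0.22304784  0.09285334] 0.0033793745134471417
top [[0.3962, -0.1735, 0.042], [0.3743, -0.2417, 0.042], [0.385, -0.2092, 0.042]] len 0.07167013897029935 edge az -107.75123024604473
scene [[0.3752, -0.2418, 0.042], [0.4026, -0.1733, 0.042]] len 0.07372617132855948 edge az 68.18072827525098
top centroid [ 0.4148992 -0.2160007  0.042    ]
scene centroid [ 0.41416538 -0.21559035  0.042     ]
```

{"fn": "send_rows", "kwargs": {
  "commands": "85 -0.78 -0.98 0 0;85 -0.78 -0.98 0 0;85 -0.78 -0.98 0 0;85 -0.78 -0.98 0 0;85 -0.78 -0.98 0 0;85 -0.78 -0.98 0 0;85 -0.78 -0.98 0 0;85 -0.78 -0.98 0 0;85 -0.78 -0.98 0 0;85 -0.78 -0.98 0 0;85 -0.78 -0.98 0 0;85 -0.78 -0.98 0 0;85 -0.78 -0.98 0 0;85 -0.78 -0.98 0 0;85 -0.78 -0.98 0 0;85 -0.78 -0.98 0 0;85 -0.78 -0.98 0 0;85 -0.78 -0.98 0 0;85 -0.78 -0.98 0 0;85 -0.78 -0.98 0 0"
}}

```text
t: 1.77
tcp_pos: [0.3596, 0.1482, 0.2392]
tool_rot: [0.124, 0.992, -0.0, -0.0]
force: [0.8, 0.7, -0.5]
finger_gap: 0.996
gripper_force: 0.0
```

{"fn": "send_rows", "kwargs": {
  "commands": "85 -0.78 -0.98 0 0;85 -0.78 -0.98 0 0;85 -0.78 -0.98 0 0;85 -0.78 -0.98 0 0;85 -0.78 -0.98 0 0;85 -0.78 -0.98 0 0;85 -0.78 -0.98 0 0;85 0 0 0 1;85 0 0 0 1;85 0 0 0 1;85 0 0 0 1;85 0 0 0 1;85 0 0 0 1;85 0 0 0 1;85 0 0 0 1;85 0 0 0 1;85 0 0 0 1;85 0 0 0 1;85 0 0 0 1;85 0 0 0 1"
}}

```text
t: 3.43
tcp_pos: [0.4315, -0.0104, 0.2391]
tool_rot: [0.548, 0.837, -0.0, -0.0]
force: [-0.2, -0.4, -0.4]
finger_gap: 0.991
gripper_force: 0.0
```

{"fn": "send_rows", "kwargs": {
  "commands": "85 0 0 0 1;85 0 0 0 1;85 0 0 0 1;85 0 0 0 1;85 0 0 0 1;85 0 0 0 1;85 0 0 0 1;85 0 0 0 1;85 0 0 0 1;85 0 0 0 1;85 0 0 0 1"
}}

```text
t: 4.35
tcp_pos: [0.4315, -0.0104, 0.2391]
tool_rot: [0.821, 0.571, -0.0, -0.0]
force: [-0.1, 0.4, -0.2]
finger_gap: 0.998
gripper_force: 0.0
```

{"fn": "send_rows", "kwargs": {
  "commands": "85 -1 0.42 0 0;85 -1 0.42 0 0;85 -1 0.42 0 0;85 -1 0.42 0 0;85 -1 0.42 0 0;85 -1 0.42 0 0;85 -1 0.42 0 0;85 -1 0.42 0 0;85 -1 0.42 0 0;85 -1 0.42 0 0"
}}

```text
t: 5.18
tcp_pos: [0.4412, -0.228, 0.239]
tool_rot: [0.82, 0.572, -0.0, -0.0]
force: [0.7, -0.6, 0.3]
finger_gap: 0.994
gripper_force: 0.0
```

{"fn": "send_rows", "kwargs": {
  "commands": "85 0 1 0 0;85 0 1 0 0;85 0 1 0 0;85 0 1 0 0;85 0 1 0 0;85 0 1 0 0;85 0 1 0 0;85 0 1 0 0;85 0 1 0 0;85 0 1 0 0;85 0 1 0 0;85 0 1 0 0;85 0 1 0 0;85 0 1 0 0;85 0 1 0 0;85 0 1 0 0;85 0 1 0 0;85 0 1 0 0;85 0 1 0 0;85 0 1 0 0"
}}

```text
t: 6.85
tcp_pos: [0.8174, -0.3653, 0.2382]
tool_rot: [0.82, 0.572, -0.0, -0.001]
force: [1.9, 0.1, 0.3]
finger_gap: 0.996
gripper_force: 0.0
```

{"fn": "send_rows", "kwargs": {
  "commands": "85 0 1 0 0;85 0 1 0 0;85 0 1 0 0;85 0 1 0 0;85 0 1 0 0;85 0 1 0 0"
}}

```text
t: 7.35
tcp_pos: [0.8759, -0.383, 0.225]
tool_rot: [0.82, 0.572, 0.012, 0.02]
force: [-0.6, 0.3, 0.3]
finger_gap: 0.997
gripper_force: 0.0
```

```bash
python3 -c "
from h import *
s=readout.sense();print(s['q'],s['tcp_pos'],R.from_quat(s['tool_rot']).as_matrix())"
```

```text
[-0.53024208  1.11553845  0.21919467  0.00555939  1.75922529 -0.17654026] [ 0.87594912 -0.38302275  0.22504575] [[ 0.34534037  0.93745314  0.04383656]
 [ 0.93847258 -0.34481021 -0.01936866]
 [-0.00304191  0.04782819 -0.99885095]]
```

{"fn": "send_rows", "kwargs": {
  "commands": "85 0 1 0 0;85 0 1 0 0;85 0 1 0 0;85 0 1 0 0;85 0 1 0 0;85 0 1 0 0;85 0 1 0 0;85 0 1 0 0"
}}

```text
t: 8.02
tcp_pos: [0.9098, -0.3881, 0.2088]
tool_rot: [0.818, 0.571, 0.039, 0.063]
force: [0.2, 1.6, 0.4]
finger_gap: 0.998
gripper_force: 0.0
```

```bash
python3 -c "
from h import *
s=readout.sense();print(s['q'],s['tcp_pos'],R.from_quat(s['tool_rot']).as_matrix())"
```

```text
[-0.52044592  1.13583322  0.21910101  0.0163538   1.64034137 -0.16557275] [ 0.90984922 -0.38811583  0.20883819] [[ 0.34584361  0.92859066  0.13457925]
 [ 0.93825567 -0.34098934 -0.05833153]
 [-0.00827602  0.14644333 -0.98918444]]
```

```bash
cat > kin.py <<'E'
from h import *
D=[(.527+.00136,1.43378,1.18139,np.hypot(.15301,.60533),.23844),(1.13583,.2191,1.64034,np.hypot(.90985,.38812),.20884),(1.11554,.21919,1.75923,np.hypot(.87595,.38302),.22505)]
def row(q2,q3,q5):
    b=q2+q3;c=b+q5
    return [[np.sin(q2),np.sin(b),np.cos(b),np.sin(c),0],[np.cos(q2),np.cos(b),-np.sin(b),np.cos(c),1]]
A=np.vstack([row(*d[:3]) for d in D]);y=np.hstack([d[3:] for d in D])
P=np.linalg.lstsq(A,y,rcond=None)[0]
if __name__=='__main__':
    print('L1 L2 off Lt h',P,'res',A@P-y)
    from scipy.optimize import least_squares
    for r,z,t in((.52,.198,44),(.5,.4,44),(.45,.3,44),(.4,.3,44),(.4,.3,20),(.4,.2,0)):
        f=lambda q:np.r_[np.array(row(*q))@P-[r,z],.3*(sum(q)-np.pi+np.radians(t))]
        s=least_squares(f,[.3,1.6,.8],bounds=([-.75,.22,0],[2.2,2.44,2.65]));print(r,z,t,s.x,s.cost)
E
python3 kin.py
```

```text
L1 L2 off Lt h [0.5940295  0.39527557 0.10467608 0.28768029 0.26062748] res [-4.14350499e-07 -1.99869537e-07  9.27239930e-06 -8.76890539e-05
 -1.08236017e-05  8.78889234e-05]
0.52 0.198 44 [3.31913630e-01 2.15484934e+00 8.40753306e-19] 0.0007734339979620814
0.5 0.4 44 [-0.04308031  2.00409429  0.41263381] 2.0018577920567867e-21
0.45 0.3 44 [0.05639782 2.26783731 0.04941266] 2.94402095830043e-18
0.4 0.3 44 [-0.02578569  2.35347754  0.04595612] 2.4643616763732106e-15
0.4 0.3 20 [0.01294753 2.06769953 0.71187974] 1.0340707471481305e-24
0.4 0.2 0 [0.29755031 2.00002521 0.84401714] 7.116344274203665e-25
```

{"fn": "send_rows", "kwargs": {
  "commands": "85 0 -1 -0.2 0;85 0 -1 -0.2 0;85 0 -1 -0.2 0;85 0 -1 -0.2 0;85 0 -1 -0.2 0;85 0 -1 -0.2 0;85 0 -1 -0.2 0;85 0 -1 -0.2 0;85 0 -1 -0.2 0;85 0 -1 -0.2 0;85 0 -1 -0.2 0;85 0 -1 -0.2 0;85 0 -1 -0.2 0;85 0 -1 -0.2 0;85 0 -1 -0.2 0;85 0 -1 -0.2 0;85 0 -1 -0.2 0;85 0 -1 -0.2 0;85 0 -1 -0.2 0;85 0 -1 -0.2 0"
}}

```text
t: 9.68
tcp_pos: [0.5268, -0.2469, 0.2307]
tool_rot: [0.818, 0.571, 0.039, 0.063]
force: [-0.5, 0.2, -0.2]
finger_gap: 0.998
gripper_force: 0.0
```

```bash
python3 -c "
from h import *
s=readout.sense();print(repr(s['q']),s['tcp_pos'],R.from_quat(s['tool_rot']).as_matrix()[:,2])
r=R.from_euler('ZYZYZ',[-.52044592,1.13583322+.21910101,.0163538,1.64034137,-.16557275+np.pi/2]).as_matrix();print(r)"
```

```text
array([-0.64771639,  0.42759023,  1.66104147,  0.04360888,  0.90940154,
       -0.31956135]) [ 0.52680909 -0.24694186  0.23068669] [ 0.13514404 -0.05911115 -0.98906115]Traceback (most recent call last):
  File "<string>", line 4, in <module>
    r=R.from_euler('ZYZYZ',[-.52044592,1.13583322+.21910101,.0163538,1.64034137,-.16557275+np.pi/2]).as_matrix();print(r)
      ~~~~~~~~~~~~^^^^^^^^^^^^^^^^^^^^^^^^^^^^^^^^^^^^^^^^^^^^^^^^^^^^^^^^^^^^^^^^^^^^^^^^^^^^^^^^^^
  File "scipy/spatial/transform/_rotation.pyx", line 1413, in scipy.spatial.transform._rotation.Rotation.from_euler
ValueError: Expected axis specification to be a non-empty string of upto 3 characters, got ZYZYZ
```

```bash
cat > kin.py <<'E'
from h import *
from scipy.optimize import least_squares
lo=np.array([-3.08,-.75,.22,-1.43,0,-2.85]);hi=np.array([3.08,2.2,2.44,4.57,2.65,2.85])
D=[([1.14448,.52836,1.43378,0,1.18139,-.17851],[.15301,.60533,.23844]),([-.52045,1.13583,.2191,.01635,1.64034,-.16557],[.90985,-.38812,.20884]),
([-.53024,1.11554,.21919,.00556,1.75923,-.17654],[.87595,-.38302,.22505]),([-.64772,.42759,1.66104,.04361,.90940,-.31956],[.52681,-.24694,.23069])]
Y=lambda a:R.from_euler('y',a);Z=lambda a:R.from_euler('z',a)
def fk(q,P):
    L1,L2,off,Lt,h,ow=P
    r1=Z(q[0])*Y(q[1]);r2=r1*Y(q[2]);r3=r2*Z(q[3])*Y(q[4]);
    p=np.array([0,0,h])+r1.apply([0,0,L1])+r2.apply([off,0,L2])+r3.apply([ow,0,Lt])
    return p,r3*Z(q[5]+np.pi/2)
P=least_squares(lambda P:np.ravel([fk(np.array(q),P)[0]-p for q,p in D]),[.4,.4,0,.25,.26,0]).x
def ik(p,rot,q0,w=.3):
    f=lambda q:np.r_[fk(q,P)[0]-p,w*(fk(q,P)[1].inv()*rot).as_rotvec()]
    s=least_squares(f,np.clip(q0,lo+1e-6,hi-1e-6),bounds=(lo,hi));return s.x,s.cost
if __name__=='__main__':
    print('P',P,'res mm',[np.round(1e3*(fk(np.array(q),P)[0]-p),2) for q,p in D])
    print(fk(np.array(D[1][0]),P)[1].as_matrix()) 
    d=np.array([-.696,.1654,-.6987]);n=-d/np.linalg.norm(d);lat=np.cross([0,0,1],n);lat/=np.linalg.norm(lat);u=np.cross(n,lat)
    spot=np.array([.536,.090,.189])
    for nm,w,a in(('left',(-6,34.1,9),78),('front',(33.8,0,9),0),('right',(-6,-34.1,9),-78)):
        B=R.from_matrix(np.c_[n,lat,u])*Z(np.radians(-a)) # tray in world
        o=spot-B.apply(np.array(w)/1e3);tcp=o+B.apply([.022,0,.033])
        rt=B*R.from_matrix(np.array([[0,1,0],[1,0,0],[0,0,-1]]))
        for q0 in([0,.3,1.6,.5,.8,0],[0,.3,1.6,-.9,.8,0],[0,.3,1.6,2.5,.8,0]):
            q,c=ik(tcp,rt,q0);print(nm,tcp.round(4),q.round(2),'%.1e'%c)
E
python3 kin.py
```

```text
P [0.64952397 0.43223557 0.06254103 0.6472886  0.55600742 0.11604741] res mm [array([ 89.25, -71.93,   8.78]), array([ -33.43, -102.19,   -4.85]), array([-69.21, -85.96,   4.76]), array([-39.42, -90.01,  -8.69])]
[[ 0.3458508   0.9285876   0.13458194]
 [ 0.93825298 -0.3409956  -0.05833812]
 [-0.00828021  0.14644819 -0.98918369]]
left [0.4926 0.0649 0.1869] [0.01 0.12 2.44 0.39 0.02 1.16] 3.6e-03
left [0.4926 0.0649 0.1869] [0.01 0.12 2.44 0.39 0.02 1.16] 3.6e-03
left [0.4926 0.0649 0.1869] [0.01 0.12 2.44 0.39 0.02 1.16] 3.6e-03
front [0.5115 0.0958 0.1979] [ 1.35  0.63  2.44 -1.24  0.7   2.85] 1.7e-03
front [0.5115 0.0958 0.1979] [ 1.35  0.63  2.44 -1.24  0.7   2.85] 1.7e-03
front [0.5115 0.0958 0.1979] [ 0.04  0.12  2.44  0.54  0.   -0.32] 3.4e-03
right [0.5085 0.132  0.1869] [ 1.48  0.76  2.44 -1.3   0.72  1.72] 1.1e-03
right [0.5085 0.132  0.1869] [ 1.48  0.76  2.44 -1.3   0.72  1.72] 1.1e-03
right [0.5085 0.132  0.1869] [0.06 0.31 2.44 2.22 0.   2.85] 1.3e-02
```

```bash
sed -i 's/L1,L2,off,Lt,h,ow=P/L1,L2,off,Lt,h,dy,dw=P/; s/r1.apply(\[0,0,L1\])/r1.apply([0,dy,L1])/; s/r3.apply(\[ow,0,Lt\])/r3.apply([0,dw,Lt])/; s/\[.4,.4,0,.25,.26,0\]).x/[.4,.4,0,.25,.26,.1,0]).x/' kin.py; python3 kin.py
```

```text
P [ 5.87999679e-01  3.91697300e-01  1.14104315e-01  2.88724319e-01
  2.74230619e-01  1.11052545e-01 -5.10599026e-05] res mm [array([-0.,  0.,  0.]), array([ 0., -0.,  0.]), array([ 0.,  0., -0.]), array([-0., -0., -0.])]
[[ 0.3458508   0.9285876   0.13458194]
 [ 0.93825298 -0.3409956  -0.05833812]
 [-0.00828021  0.14644819 -0.98918369]]
left [0.4926 0.0649 0.1869] [-0.11  0.32  2.2   1.89  0.   -0.44] 1.7e-03
left [0.4926 0.0649 0.1869] [ 0.    0.46  2.31  3.55  0.43 -1.98] 1.9e-19
left [0.4926 0.0649 0.1869] [ 0.    0.46  2.31  3.55  0.43 -1.98] 1.0e-24
front [0.5115 0.0958 0.1979] [ 0.11  0.37  2.11 -1.43  0.23  1.7 ] 7.9e-04
front [0.5115 0.0958 0.1979] [ 0.11  0.37  2.11 -1.43  0.23  1.7 ] 7.9e-04
front [0.5115 0.0958 0.1979] [-0.08  0.39  2.25  2.98  0.24 -2.85] 1.1e-03
right [0.5085 0.132  0.1869] [ 0.22  0.41  2.09 -1.43  0.31  0.43] 8.1e-04
right [0.5085 0.132  0.1869] [ 0.22  0.41  2.09 -1.43  0.31  0.43] 8.1e-04
right [0.5085 0.132  0.1869] [0.21 0.48 2.2  4.01 0.4  1.28] 3.5e-26
```

```bash
cat > sim.py <<'E'
from kin import *
def step(p,rot,q,row,w):
    a=np.array(row,float);t=p+rot.apply(a[:3]*.02);r=rot*Z(np.radians(4*a[3]))
    f=lambda x:np.r_[fk(x,P)[0]-t,w*(fk(x,P)[1].inv()*r).as_rotvec(),1e-4*(x-q)]
    x=least_squares(f,np.clip(q,lo+1e-5,hi-1e-5),bounds=(lo,hi)).x
    p2,r2=fk(x,P);return p2,r2,x
def run(q,rows,w,every=0):
    q=np.array(q,float);p,rot=fk(q,P)
    for i,r in enumerate(rows):
        p,rot,q=step(p,rot,q,r,w)
        if every and i%every==every-1:show(i+1,p,rot,q)
    return p,rot,q
def show(i,p,rot,q):
    z=rot.as_matrix()[:,2];print(i,p.round(3),'tilt %.1f az %.1f'%(np.degrees(np.arccos(-z[2])),np.degrees(np.arctan2(z[1],z[0]))),q.round(2))
E
python3 - <<'E'
from sim import *
q=D[2][0]
for w in(.05,.1,.2,.3,.5,1.):
    print('w',w,end=' ');p,r,x=run(q,[[0,1,0,0]]*8,w);show(8,p,r,x)
E
```

```text
w 0.05 8 [ 1.014 -0.433  0.268] tilt 33.6 az -23.4 [-0.52  1.12  0.22  0.07  1.22 -0.17]
w 0.1 8 [ 1.004 -0.429  0.262] tilt 31.0 az -23.4 [-0.52  1.12  0.22  0.06  1.26 -0.17]
w 0.2 8 [ 0.976 -0.417  0.246] tilt 24.1 az -23.4 [-0.52  1.12  0.22  0.05  1.38 -0.17]
w 0.3 8 [ 0.95  -0.405  0.231] tilt 17.9 az -23.4 [-0.52  1.12  0.22  0.03  1.49 -0.17]
w 0.5 8 [ 0.919 -0.392  0.214] tilt 10.6 az -23.5 [-0.52  1.13  0.22  0.02  1.61 -0.17]
w 1.0 8 [ 0.896 -0.382  0.202] tilt 5.1 az -23.6 [-0.52  1.14  0.22  0.01  1.69 -0.17]
```

```bash
python3 - <<'E'
from sim import *
q=D[2][0];w=.62
for push in([0,1,0,0],[0,1,-.3,0],[0,1,-.6,0],[0,1,-1,0],[0,.3,-1,0],[0,1,.5,0]):
    print(push);run(q,[push]*48,w,16)
print('untilt')
B=R.from_matrix(np.array([[0,.72,.69],[1,0,0],[0,.69,-.72]]).T.T)
zt=np.array([.676,-.161,-.72]);x=np.cross([0,0,1],zt);x/=-np.linalg.norm(x)
zt/=np.linalg.norm(zt);rot=R.from_matrix(np.c_[x,np.cross(zt,x),zt])
for p0 in([.5,-.12,.45],[.45,-.11,.55],[.5,-.12,.6]):
    qs,c=ik(np.array(p0),rot,[-.3,0,1.8,0,.5,0]);print('start',p0,qs.round(2),c)
    yy=rot.as_matrix()[:,1];s=np.sign(yy[0])
    for push in([0,-s,0,0],[0,-s,.7,0],[0,-s,-.7,0],[0,-s,1,0]):
        print(push);run(qs,[push]*60,w,20)
E
```

```text
[0, 1, 0, 0]
16 [ 0.939 -0.392  0.21 ] tilt 13.9 az -23.2 [-0.51  1.14  0.22  0.03  1.54 -0.16]
32 [ 0.987 -0.399  0.254] tilt 25.1 az -22.8 [-0.5   1.11  0.22  0.04  1.37 -0.15]
48 [ 1.016 -0.401  0.343] tilt 35.8 az -22.4 [-0.49  1.05  0.22  0.06  1.25 -0.14]
[0, 1, -0.3, 0]
16 [ 0.92  -0.384  0.291] tilt 14.3 az -23.2 [-0.52  1.05  0.22  0.03  1.62 -0.16]
32 [ 0.945 -0.381  0.396] tilt 25.7 az -22.8 [-0.51  0.96  0.22  0.05  1.52 -0.15]
48 [ 0.945 -0.371  0.527] tilt 36.7 az -22.4 [-0.5   0.84  0.22  0.07  1.45 -0.14]
[0, 1, -0.6, 0]
16 [ 0.896 -0.374  0.37 ] tilt 14.9 az -23.2 [-0.52  0.97  0.22  0.03  1.7  -0.16]
32 [ 0.886 -0.356  0.532] tilt 26.9 az -22.8 [-0.52  0.8   0.22  0.05  1.65 -0.15]
48 [ 0.841 -0.328  0.699] tilt 38.7 az -22.4 [-0.52  0.63  0.22  0.08  1.62 -0.14]
[0, 1, -1, 0]
16 [ 0.857 -0.357  0.471] tilt 16.1 az -23.2 [-0.53  0.85  0.22  0.03  1.79 -0.16]
32 [ 0.785 -0.314  0.694] tilt 29.5 az -22.8 [-0.54  0.6   0.22  0.07  1.81 -0.15]
48 [ 0.666 -0.256  0.887] tilt 43.1 az -22.4 [-0.57  0.34  0.22  0.13  1.83 -0.14]
[0, 0.3, -1, 0]
16 [ 0.807 -0.347  0.49 ] til
[... 3353 characters left out ...]
 -0.324] tilt 40.2 az -13.4 [-0.82  1.95  2.08  2.78  1.5  -0.44]
60 [ 0.396 -0.097 -0.649] tilt 31.0 az -13.2 [-0.69  2.2   1.29  2.84  0.86 -0.2 ]
[0, np.float64(1.0), -0.7, 0]
20 [ 0.266 -0.082  0.542] tilt 35.8 az -12.2 [-1.99 -0.75  1.86  0.7   2.06  1.71]
40 [-0.127 -0.133  0.562] tilt 32.1 az -1.8 [-3.08 -0.2   1.6   0.07  2.3   0.29]
60 [-0.6   -0.144  0.589] tilt 31.7 az 5.1 [-3.08  0.67  0.38 -0.03  2.65  0.22]
[0, np.float64(1.0), 1, 0]
20 [ 0.49  -0.118  0.034] tilt 44.0 az -13.4 [-0.61  1.    2.4   2.84  1.02 -0.11]
40 [ 0.48  -0.115 -0.531] tilt 44.0 az -13.4 [-0.62  2.06  1.46  2.84  1.12 -0.15]
60 [ 0.538 -0.129 -0.72 ] tilt 30.4 az -13.4 [-0.51  2.2   0.86  2.82  0.46  0.05]
```

```bash
nproc; cat > fast.py <<'E'
import numpy as np
from kin import P,lo,hi
L1,L2,OFF,LT,H,DY,_=P
def rz(a):c,s=np.cos(a),np.sin(a);return np.array([[c,-s,0],[s,c,0],[0,0,1.]])
def ry(a):c,s=np.cos(a),np.sin(a);return np.array([[c,0,s],[0,1,0],[-s,0,c]])
def fkj(q):
    A=rz(q[0]);B=A@ry(q[1]);C=B@ry(q[2]);D=C@rz(q[3]);E=D@ry(q[4]);F=E@rz(q[5]+np.pi/2)
    p0=np.array([0,0,H]);p1=p0+B@[0,DY,L1];p2=p1+C@[OFF,0,L2];p=p2+E@[0,0,LT]
    ax=np.array([A[:,2],A[:,1],B[:,1],C[:,2],D[:,1],E[:,2]]);o=np.array([p0,p0,p1,p2,p2,p])
    return p,F,np.vstack([np.cross(ax,p-o).T,ax.T])
def rv(M):
    v=np.array([M[2,1]-M[1,2],M[0,2]-M[2,0],M[1,0]-M[0,1]])/2;s=np.linalg.norm(v);return v if s<1e-9 else v/s*np.arctan2(s,(np.trace(M)-1)/2)
def solve(t,Rt,q,w=.62,n=12):
    q=np.clip(q,lo,hi);W=np.r_[1,1,1,w,w,w]
    for _ in range(n):
        p,F,J=fkj(q);e=np.r_[t-p,rv(Rt@F.T)]*W
        if np.linalg.norm(e)<2e-5:break
        J=J*W[:,None];fr=np.ones(6,bool)
        for _ in range(3):
            Jf=J[:,fr];d=np.zeros(6);d[fr]=np.linalg.solve(Jf.T@Jf+1e-5*np.eye(fr.sum()),Jf.T@e)
            bad=fr&(((q>=hi)&(d>0))|((q<=lo)&(d<0)))
            if not bad.any():break
            fr&=~bad
        d*=min(1,.2/np.abs(d).max()) if np.abs(d).max()>0 else 1
        q=np.clip(q+d,lo,hi)
        if np.abs(d).max()<1e-5:break
    return q
def row(q,r,w=.62):
    p,F,_=fkj(q);q2=solve(p+F@(np.array(r[:3])*.02),F@rz(np.radians(4*r[3])),q,w)
    dq=q2-q;m=np.abs(dq).max()/(.7*2.9/12)
    return q+dq/max(1,m)
def tilt(q):
    z=fkj(q)[1][:,2];return np.degrees(np.arccos(np.clip(-z[2],-1,1)))
E
cat > search.py <<'E'
from fast import *
from kin import *
import itertools,time,pickle
from multiprocessing import Pool
def ok(q):
    p=fkj(q)[0]
    return p[2]>.17 and np.hypot(p[0],p[1])>.3 and not(p[0]>.52 and p[2]<.6 and abs(p[1]-.08)<.2) and p[0]>-.3
acts=[d+(s,) for d in itertools.product((-1,0,1),repeat=3) if any(d) for s in((0,) if abs(d[0])+abs(d[1])+abs(d[2])>2 else (-1,0,1))]
def ext(q):
    out=[]
    for a in acts:
        x=q
        for _ in range(5):
            x=row(x,a)
            if not ok(x):break
        else: out.append((a,x))
    return out
if __name__=='__main__':
    d=np.array([-.696,.1654,-.6987]);n=-d/np.linalg.norm(d);lat=np.cross([0,0,1],n);lat/=np.linalg.norm(lat);u=np.cross(n,lat)
    B=R.from_matrix(np.c_[n,lat,u])*Z(np.radians(78));tcp=np.array([.536,.09,.189])+B.apply([.028,.0341,.024])
    rt=(B*R.from_matrix(np.array([[0,-1,0],[-1,0,0],[0,0,-1]])))
    q,c=ik(tcp,rt,[.2,.48,2.2,4.,.4,-1.86]);print('right',q.round(2),c,tilt(q))
    t0=time.time();print(row(q,(0,0,0,0))-q)
    beam=[(q,[])];best=(99,)
    with Pool() as pool:
        for k in range(22):
            c=[]
            for (q0,h),o in zip(beam,pool.map(ext,[b[0] for b in beam])):c+=[(tilt(x),x,h+[a]) for a,x in o]
            c.sort(key=lambda z:z[0]);sel=[];keys=set()
            for z in c:
                p=fkj(z[1])[0];key=(tuple((p/.08).round()),tuple((z[1][[0,3,5]]/.6).round()))
                if key in keys:continue
                keys.add(key);sel.append(z)
                if len(sel)>=60:break
            beam=[(z[1],z[2]) for z in sel]
            if sel[0][0]<best[0]:best=sel[0]
            if k%3==2:print(k,round(best[0],1),fkj(best[1])[0].round(2),best[1].round(2),round(time.time()-t0))
            if best[0]<3 or time.time()-t0>330:break
    print(best[2])
E
timeout 500 python3 search.py
```

```text
4
right [ 0.21  0.48  2.2   4.01  0.4  -1.86] 1.9084220043484998e-22 44.324060935142334
[0. 0. 0. 0. 0. 0.]
2 35.9 [0.37 0.02 0.22] [-0.14  0.19  2.44  4.11  0.17 -2.24] 3
5 24.3 [ 0.35 -0.07  0.17] [-0.51  0.28  2.44  4.57  0.   -2.37] 12
8 15.2 [0.32 0.15 0.2 ] [ 0.16  0.17  2.27 -0.1   0.44  2.85] 18
11 5.3 [0.19 0.5  0.18] [ 1.02  0.46  1.77 -0.06  0.83  2.85] 24
14 3.2 [-0.07  0.76  0.38] [ 1.52  0.61  0.9  -0.    1.58  2.85] 31
17 2.8 [-0.21  0.85  0.39] [ 1.69  0.87  0.37 -0.01  1.86  2.85] 38
[(0, 1, 0, -1), (0, 1, -1, 1), (-1, 1, 0, 1), (-1, 1, 0, 1), (-1, 1, 0, 0), (-1, 1, 0, 0), (-1, 1, 1, 0), (-1, 0, 0, -1), (-1, -1, 0, -1), (-1, -1, 0, 0), (-1, -1, -1, 0), (-1, -1, 1, 0), (-1, -1, 0, -1), (-1, -1, -1, 0), (-1, -1, -1, 0), (-1, -1, 0, -1), (-1, -1, 0, 1), (-1, 0, 0, 1)]
```

```bash
cat > srch.py <<'E'
from fast import *
from kin import *
import itertools,time
from multiprocessing import Pool
zmin=.2;rmin=.3
def ok(q):
    p,F,_=fkj(q);z=F[:,2]
    w=p-.19*z  # gripper body/wrist
    lamp=lambda a:a[0]>.47 and abs(a[1]-.07)<.2 and a[2]<.5
    return p[2]>zmin and np.hypot(p[0],p[1])>rmin and not lamp(p) and not lamp(w) and p[0]>-.4 and np.hypot(w[0],w[1])>.1
acts=[d+(s,) for d in itertools.product((-1,0,1),repeat=3) for s in(-1,0,1)]
N=5
def ext(q):
    out=[]
    for a in acts:
        x=q
        for _ in range(N):
            x=row(x,a)
            if not ok(x):break
        else: out.append((a,x))
    return out
def search(q,cost,steps=20,width=60,tmax=120,goal=0):
    t0=time.time();beam=[(np.array(q,float),[])];best=(cost(np.array(q,float)),q,[])
    with Pool() as pool:
        for k in range(steps):
            c=[]
            for (q0,h),o in zip(beam,pool.map(ext,[b[0] for b in beam])):c+=[(cost(x),x,h+[a]) for a,x in o]
            c.sort(key=lambda z:z[0]);sel=[];keys=set()
            for z in c:
                p=fkj(z[1])[0];key=(tuple((p/.06).round()),tuple((z[1][[0,3,5]]/.5).round()))
                if key in keys:continue
                keys.add(key);sel.append(z)
                if len(sel)>=width:break
            beam=[(z[1],z[2]) for z in sel]
            if sel[0][0]<best[0]-.1:best=sel[0]
            if best[0]<goal or time.time()-t0>tmax:break
    return best
def report(b,q):
    print('cost',b[0]);x=np.array(q,float)
    for a in b[2]:
        for _ in range(N):x=row(x,a)
        print(a,fkj(x)[0].round(3),'tilt %.1f'%tilt(x),x.round(2))
E
python3 - <<'E'
from srch import *
q=readout.sense()['q'];T=np.array([.43,-.21,.24])
def cost(x):
    p,F,_=fkj(x);dp=np.linalg.norm(p-T)
    return tilt(x)*3+.1*abs(np.degrees(x[5]-2.75))+25*dp
b=search(q,cost,steps=16,tmax=150,goal=6);report(b,q)
E
```

```text
cost 26.136387512728927
(0, -1, -1, 1) [ 0.427 -0.194  0.315] tilt 8.5 [-0.69  0.16  1.8   0.05  1.04 -0.01]
(0, 1, 1, 1) [ 0.506 -0.274  0.229] tilt 8.5 [-0.71  0.42  1.68  0.06  0.9   0.31]
(-1, -1, 0, 1) [ 0.378 -0.219  0.209] tilt 8.5 [-0.82  0.28  2.02  0.09  0.71  0.51]
(1, -1, -1, 1) [ 0.46  -0.111  0.315] tilt 8.5 [-0.48  0.17  1.79  0.01  1.03  1.26]
(0, 1, 1, 1) [ 0.442 -0.211  0.217] tilt 8.5 [-0.7   0.33  1.89  0.06  0.78  1.36]
(0, 0, 0, 1) [ 0.442 -0.211  0.217] tilt 8.5 [-0.7   0.33  1.89  0.06  0.78  1.71]
(0, 0, 0, 1) [ 0.442 -0.211  0.217] tilt 8.5 [-0.7   0.33  1.89  0.06  0.78  2.06]
(0, 0, 0, 1) [ 0.442 -0.211  0.217] tilt 8.5 [-0.7   0.33  1.89  0.06  0.78  2.41]
(0, 0, 0, 1) [ 0.442 -0.211  0.217] tilt 8.5 [-0.7   0.33  1.89  0.06  0.78  2.76]
```

```bash
cat > u1.py <<'E'
import srch
from srch import *
srch.zmin=.1;srch.rmin=.25
ok0=srch.ok
def ok(q):
    p=fkj(q)[0];return ok0(q) and not(np.hypot(p[0]-.28,p[1]+.27)<.14 and p[2]<.19) and not(p[1]<-.2 and p[2]<.17)
srch.ok=ok
q=readout.sense()['q']
def cost(x):
    p=fkj(x)[0]
    return tilt(x)+.01*abs(np.degrees(x[5]-2.7))+8*max(0,np.hypot(p[0],p[1])-.3)
b=search(q,cost,steps=18,tmax=120,goal=2.2);report(b,q)
E
python3 u1.py
```

```text
cost 1.8209742935862079
(0, -1, 0, 1) [ 0.44  -0.2    0.216] tilt 8.5 [-0.68  0.32  1.91  0.06  0.77 -0.02]
(0, -1, 1, 1) [ 0.388 -0.132  0.104] tilt 8.5 [-0.63  0.5   2.19  0.1   0.31  0.33]
(-1, -1, -1, 1) [ 0.249 -0.072  0.185] tilt 8.3 [-0.79  0.11  2.44  0.12  0.46  0.5 ]
(-1, 0, 1, 0) [ 0.242 -0.128  0.138] tilt 4.4 [-0.95  0.32  2.44  0.12  0.31  0.34]
(0, -1, 0, -1) [ 0.247 -0.044  0.158] tilt 2.8 [-0.64  0.23  2.44  0.02  0.43  0.39]
(-1, 0, 1, 0) [ 0.237 -0.121  0.102] tilt 0.9 [-0.89  0.47  2.44 -0.06  0.24  0.22]
(1, -1, -1, 1) [0.293 0.007 0.199] tilt 0.9 [-0.36  0.16  2.24 -0.01  0.75  1.05]
```

{"fn": "send_rows", "kwargs": {
  "commands": "85 0 -1 0 1;85 0 -1 0 1;85 0 -1 0 1;85 0 -1 0 1;85 0 -1 0 1;85 0 -1 1 1;85 0 -1 1 1;85 0 -1 1 1;85 0 -1 1 1;85 0 -1 1 1;85 -1 -1 -1 1;85 -1 -1 -1 1;85 -1 -1 -1 1;85 -1 -1 -1 1;85 -1 -1 -1 1"
}}

```text
t: 10.93
tcp_pos: [0.2478, -0.0716, 0.1838]
tool_rot: [0.994, 0.084, 0.063, 0.033]
force: [-14.2, 3.3, -10.5]
finger_gap: 0.995
gripper_force: 0.0
```

{"fn": "send_rows", "kwargs": {
  "commands": "85 -1 0 1 0;85 -1 0 1 0;85 -1 0 1 0;85 -1 0 1 0;85 -1 0 1 0"
}}

```text
t: 11.35
tcp_pos: [0.2414, -0.1292, 0.1374]
tool_rot: [0.996, 0.086, 0.033, 0.02]
force: [0.6, 0.2, -0.2]
finger_gap: 0.994
gripper_force: 0.0
```

```bash
sed -i "s/^q=readout.*/s=readout.sense();q=s['q'];print(s['t'],s['tcp_pos'],'tilt',tilt(q),q.round(2))/" u1.py; python3 u1.py
```

```text
11.35 [ 0.24136641 -0.12920043  0.13737475] tilt 4.441771749836195 [-0.95  0.32  2.44  0.12  0.31  0.33]
cost 0.9874789332625341
(1, -1, 0, 1) [ 0.318 -0.045  0.14 ] tilt 4.4 [-0.5   0.35  2.32  0.01  0.4   1.18]
(-1, 1, 0, 1) [ 0.223 -0.129  0.153] tilt 3.2 [-1.01  0.25  2.44  0.07  0.4   0.96]
(-1, -1, 1, 1) [ 0.266 -0.035  0.105] tilt 0.5 [-0.55  0.46  2.44 -0.03  0.24  1.8 ]
```

{"fn": "send_rows", "kwargs": {
  "commands": "85 1 -1 0 1;85 1 -1 0 1;85 1 -1 0 1;85 1 -1 0 1;85 1 -1 0 1;85 -1 1 0 1;85 -1 1 0 1;85 -1 1 0 1;85 -1 1 0 1;85 -1 1 0 1;85 -1 -1 1 1;85 -1 -1 1 1;85 -1 -1 1 1;85 -1 -1 1 1;85 -1 -1 1 1"
}}

```text
t: 12.6
tcp_pos: [0.2728, -0.0079, 0.0968]
tool_rot: [0.92, -0.391, 0.004, 0.005]
force: [-0.2, -0.2, 0.4]
finger_gap: 0.994
gripper_force: 0.0
```

```bash
cat > st.py <<'E'
from fast import *
from h import *
import sys
s=readout.sense();q=s['q'];p,F,_=fkj(q);z=F[:,2]
print(s['t'],s['tcp_pos'].round(4),'tilt %.2f az %.1f'%(tilt(q),np.degrees(np.arctan2(z[1],z[0]))),'yaw y %.1f'%np.degrees(np.arctan2(F[1,1],F[0,1])),q.round(3))
if len(sys.argv)>3: print('rows total',(F.T@(np.array(sys.argv[1:4],float)-s['tcp_pos'])/.02).round(2))
E
python3 st.py .442 -.227 .15
```

```text
12.6 [ 0.2728 -0.0079  0.0968] tilt 0.73 az -73.3 yaw y -136.1 [-0.437  0.492  2.439 -0.047  0.202  1.985]
rows total [13.79  1.53 -2.5 ]
```

{"fn": "send_rows", "kwargs": {
  "commands": "85 0.98 0.11 -0.4 0;85 0.98 0.11 -0.4 0;85 0.98 0.11 -0.4 0;85 0.98 0.11 -0.4 0;85 0.98 0.11 -0.4 0;85 0.98 0.11 -0.4 0;85 0.98 0.11 -0.4 0;85 0.98 0.11 0 0;85 0.98 0.11 0 0;85 0.98 0.11 0 0;85 0.98 0.11 0 0;85 0.98 0.11 0 0;85 0.98 0.11 0 0;85 0.98 0.11 0 0;85 0 0 0 1;85 0 0 0 1;85 0 0 0 1;85 0 0 0 1;85 0 0 0 1;85 0 0 0 1"
}}

```text
t: 14.27
tcp_pos: [0.4404, -0.2251, 0.1554]
tool_rot: [0.82, -0.573, 0.003, 0.005]
force: [0.1, -0.9, 0.3]
finger_gap: 0.995
gripper_force: 0.0
```

{"fn": "send_rows", "kwargs": {
  "commands": "85 0 0 0 1;85 0 0 0 1;85 0 0 0 1;85 0 0 0 1;85 0 0 0 1;85 0 0 0 1;85 0 0 0 1;85 0 0 0 1;85 0 0 0 1;85 0 0 0 1"
}}

```text
t: 15.1
tcp_pos: [0.4404, -0.2251, 0.1554]
tool_rot: [-0.574, 0.819, -0.005, -0.003]
force: [-0.4, -0.1, 0.5]
finger_gap: 0.992
gripper_force: 0.0
```

```bash
python3 st.py .442 -.227 .075; python3 - <<'E'
from h import *
a=snap('scene');b=snap('top')
def crop(s,x,y,w,h,k):
    return cv2.resize(s['pixels'][y:y+h,x:x+w,::-1],None,fx=k,fy=k,interpolation=cv2.INTER_CUBIC)
cv2.imwrite('pics/d1.png',np.hstack([crop(b,272,190,80,90,5),crop(a,190,125,80,90,5)]))
for P in([.442,-.227,.079],[.442,-.227,.042]):print(proj(b,P),proj(a,P))
E
```

```text
15.1 [ 0.4404 -0.2251  0.1554] tilt 0.64 az -89.1 yaw y 160.1 [-0.694  0.482  1.842 -0.012  0.811  2.804]
rows total [ 0.02 -0.09  4.02]
[318.19797309 220.44732427] [221.35336663 161.40313188]
[316.76270557 222.39489458] [221.92638557 167.87007897]
```

View pics/d1.png

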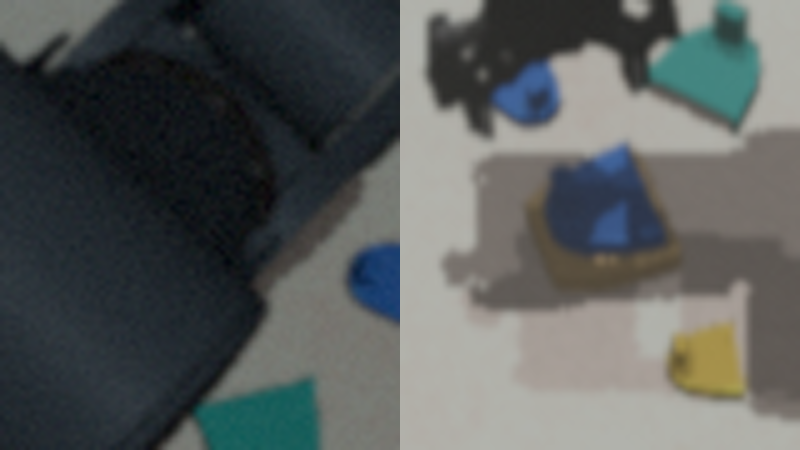

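{"fn": "send_rows", "kwargs": {
  "commands": "60 0 0 1 0;60 0 0 1 0;60 0 0 1 0;60 0 0 0.8 0;60 0 0 0.6 0;60 0 0 0.45 0;50 0 0 0 0;40 0 0 0 0;30 0 0 0 0;20 0 0 0 0;8 0 0 0 0;5 0 0 0 0;5 0 0 0 0;5 0 0 0 0",
  "grip_force": 45
}}

```text
t: 16.37
tcp_pos: [0.4401, -0.2259, 0.0588]
tool_rot: [-0.576, 0.818, -0.004, -0.003]
force: [0.3, 0.2, 6.4]
finger_gap: 0.145
gripper_force: 45.0
```

{"fn": "send_rows", "kwargs": {
  "commands": "5 0 0 -0.3 0;5 0 0 -0.6 0;5 0 0 -1 0;5 0 0 -1 0;5 0 0 -1 0;5 0 0 -1 0;5 0 0 -1 0;5 0 0 -1 0;5 0 0 -1 0"
}}

```text
t: 17.12
tcp_pos: [0.4393, -0.2236, 0.217]
tool_rot: [-0.576, 0.818, -0.003, -0.004]
force: [0.6, -1.0, 0.1]
finger_gap: 0.146
gripper_force: 44.0
```

```bash
python3 st.py; cat > t1.py <<'E'
import srch
from srch import *
srch.zmin=.19;srch.rmin=.3
q=readout.sense()['q']
d=np.array([-.696,.1654,-.6987]);n=-d/np.linalg.norm(d);lat=np.cross([0,0,1],n);lat/=np.linalg.norm(lat);u=np.cross(n,lat);zt=-u
def cost(x):
    F=fkj(x)[1];return np.degrees(np.arccos(np.clip(F[:,2]@zt,-1,1)))
if __name__=='__main__':
    b=search(q,cost,steps=20,tmax=150,goal=2);report(b,q)
E
python3 t1.py; python3 - <<'E'
from h import *
a=snap('scene')
cv2.imwrite('pics/e1.png',cv2.resize(a['pixels'][110:230,170:300,::-1],None,fx=4,fy=4))
E
```

```text
17.1167 [ 0.4393 -0.2236  0.217 ] tilt 0.55 az -102.2 yaw y 160.3 [-0.693  0.382  1.784 -0.01   0.971  2.799]
cost 1.7381645745491743
(1, 1, 0, 1) [ 0.305 -0.265  0.218] tilt 0.5 [-0.99  0.27  1.99 -0.01  0.88  2.85]
(-1, -1, -1, 1) [ 0.328 -0.324  0.307] tilt 9.4 [-1.13  0.2   1.78  0.18  1.17  2.85]
(-1, -1, 1, 1) [ 0.385 -0.372  0.191] tilt 18.7 [-1.16  0.45  1.81  0.42  0.89  2.85]
(0, -1, -1, 1) [ 0.309 -0.47   0.234] tilt 25.6 [-1.42  0.45  1.7   0.51  1.08  2.85]
(-1, -1, -1, 1) [ 0.255 -0.53   0.276] tilt 34.8 [-1.61  0.45  1.64  0.65  1.22  2.85]
(0, -1, -1, 1) [ 0.126 -0.581  0.273] tilt 40.4 [-1.87  0.51  1.58  0.69  1.35  2.85]
(1, -1, -1, 1) [-0.062 -0.588  0.219] tilt 43.2 [-2.17  0.65  1.51  0.64  1.45  2.85]
(-1, -1, -1, 0) [-0.125 -0.655  0.278] tilt 45.4 [-2.21  0.69  1.25  0.68  1.64  2.85]
(0, -1, -1, 0) [-0.235 -0.699  0.301] tilt 46.0 [-2.3   0.8   0.95  0.68  1.82  2.85]
(0, -1, -1, 0) [-0.331 -0.725  0.321] tilt 45.8 [-2.36  0.91  0.65  0.71  1.98  2.85]
```

View pics/e1.png

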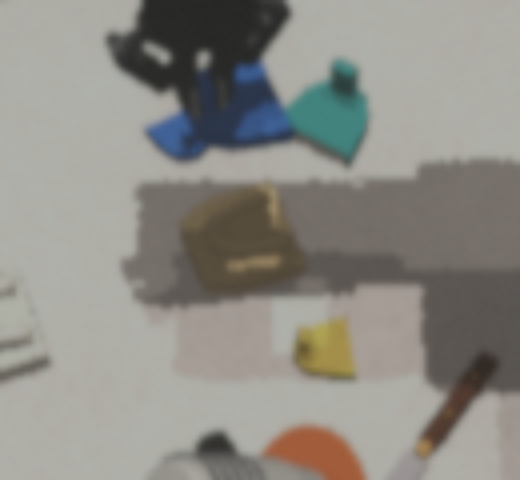

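The tray hangs squarely from the fingers at crop px (240,105), and the empty cast at (240,240) is undisturbed. Next I plan the tilt.

```bash
cat > t2.py <<'E'
import srch
from t1 import *
ok1=srch.ok
def ok2(x):
    p=fkj(x)[0];return ok1(x) and p[0]>.15 and p[1]<.3
srch.ok=ok2
S=np.array([.43,.05,.25])
def cost2(x):
    p=fkj(x)[0];return cost(x)+25*np.linalg.norm(p-S)
if __name__=='__main__':
    for k in(25,8):
        c=lambda x:cost(x)+k*np.linalg.norm(fkj(x)[0]-S)
        b=search(q,c,steps=18,tmax=110,width=90,goal=4);report(b,q)
E
time python3 t2.py
```

```text
cost 0.9228478409324445
(1, 0, 0, 1) [ 0.381 -0.325  0.221] tilt 1.6 [-0.94  0.38  1.77  0.03  0.98  2.85]
(-1, 1, -1, 1) [ 0.283 -0.235  0.309] tilt 9.1 [-1.13  0.04  1.96  0.18  1.14  2.85]
(-1, -1, 1, 1) [ 0.344 -0.289  0.192] tilt 17.6 [-1.16  0.35  2.01  0.43  0.8   2.85]
(-1, 0, -1, 1) [ 0.309 -0.278  0.244] tilt 26.6 [-1.35  0.22  2.09  0.59  0.93  2.85]
(-1, 1, 0, 1) [ 0.336 -0.176  0.216] tilt 33.0 [-1.26  0.22  2.34  0.94  0.73  2.85]
(-1, 1, 0, 1) [ 0.404 -0.102  0.2  ] tilt 37.9 [-0.92  0.32  2.42  1.56  0.55  2.85]
(0, 1, -1, 1) [ 0.441 -0.025  0.209] tilt 41.4 [-0.54  0.32  2.44  2.23  0.43  2.85]
(0, 0, -1, 1) [0.423 0.019 0.236] tilt 42.4 [-0.28  0.21  2.44  2.8   0.26  2.85]
(1, 1, -1, 1) [0.424 0.037 0.265] tilt 43.9 [-0.13  0.13  2.38  3.65  0.15  2.21]
cost 2.5931454057664878
(1, 1, 0, 1) [ 0.307 -0.267  0.221] tilt 0.8 [-0.99  0.26  1.98 -0.01  0.89  2.85]
(-1, -1, -1, 1) [ 0.33  -0.325  0.311] tilt 9.6 [-1.13  0.19  1.77  0.18  1.17  2.85]
(-1, 0, 1, 1) [ 0.347 -0.29   0.194] tilt 17.5 [-1.15  0.35  2.01  0.43  0.8   2.85]
(-1, 0, -1, 1) [ 0.312 -0.279  0.247] tilt 26.5 [-1.34  0.21  2.08  0.59  0.93  2.85]
(-1, 1, 0, 1) [ 0.337 -0.177  0.218] tilt 33.0 [-1.26  0.21  2.34  0.94  0.73  2.85]
(-1, 1, 0, 1) [ 0.405 -0.101  0.202] tilt 37.9 [-0.92  0.31  2.42  1.55  0.54  2.85]
(0, 1, -1, 1) [ 0.44  -0.022  0.212] tilt 41.4 [-0.53  0.31  2.44  2.23  0.42  2.85]
(-1, 0, -1, 1) [ 0.45  -0.055  0.225] tilt 45.2 [-0.52  0.31  2.44  2.57  0.43  2.85]
real	1m2.924s
user	3m34.551s
sys	0m0.220s
```

{"fn": "send_rows", "kwargs": {
  "commands": "5 1 0 0 1;5 1 0 0 1;5 1 0 0 1;5 1 0 0 1;5 1 0 0 1;5 -1 1 -1 1;5 -1 1 -1 1;5 -1 1 -1 1;5 -1 1 -1 1;5 -1 1 -1 1;5 -1 -1 1 1;5 -1 -1 1 1;5 -1 -1 1 1;5 -1 -1 1 1;5 -1 -1 1 1;5 -1 0 -1 1;5 -1 0 -1 1;5 -1 0 -1 1;5 -1 0 -1 1;5 -1 0 -1 1"
}}

```text
t: 18.83
tcp_pos: [0.3205, -0.2737, 0.2416]
tool_rot: [-0.07, 0.97, 0.042, 0.231]
force: [-0.5, -0.2, -1.1]
finger_gap: 0.14
gripper_force: 44.1
```

```bash
python3 st.py; sed -i 's/for k in(25,8)/for k in(25,)/' t2.py; python3 t2.py
```

```text
18.8333 [ 0.3205 -0.2737  0.2416] tilt 27.12 az 14.4 yaw y 98.9 [-1.32   0.227  2.084  0.606  0.927  2.854]
cost 0.9425187341507769
(-1, 1, 0, 1) [ 0.347 -0.171  0.215] tilt 33.5 [-1.22  0.23  2.34  0.97  0.72  2.85]
(-1, 1, 0, 1) [ 0.414 -0.096  0.2  ] tilt 38.5 [-0.89  0.33  2.41  1.58  0.55  2.85]
(1, 1, -1, 1) [0.43  0.026 0.205] tilt 39.0 [-0.37  0.31  2.44  2.35  0.35  2.85]
(-1, 0, -1, 1) [0.428 0.003 0.233] tilt 42.6 [-0.34  0.23  2.44  2.73  0.29  2.85]
(1, 1, -1, 0) [0.426 0.032 0.265] tilt 44.0 [-0.14  0.13  2.38  3.57  0.15  2.16]
```

{"fn": "send_rows", "kwargs": {
  "commands": "5 -1 1 0 1;5 -1 1 0 1;5 -1 1 0 1;5 -1 1 0 1;5 -1 1 0 1;5 -1 1 0 1;5 -1 1 0 1;5 -1 1 0 1;5 -1 1 0 1;5 -1 1 0 1;5 1 1 -1 1;5 1 1 -1 1;5 1 1 -1 1;5 1 1 -1 1;5 1 1 -1 1"
}}

```text
t: 20.08
tcp_pos: [0.4281, 0.0326, 0.2105]
tool_rot: [0.375, 0.863, 0.138, 0.308]
force: [2.0, -0.0, -0.2]
finger_gap: 0.148
gripper_force: 44.1
```

```bash
python3 st.py;  python3 t2.py
```

```text
20.0833 [0.4281 0.0326 0.2105] tilt 39.43 az 0.7 yaw y 50.4 [-0.343  0.288  2.439  2.384  0.328  2.854]
cost 3.7102746016593997
(-1, 0, -1, 1) [0.419 0.013 0.245] tilt 42.9 [-0.3   0.18  2.44  2.78  0.24  2.85]
```

```bash
sed -i 's/goal=4/goal=1.2/;s/tmax=110/tmax=25/' t2.py; python3 t2.py
```

```text
cost 0.8266584665994384
(-1, -1, -1, 0) [ 0.428 -0.082  0.216] tilt 41.2 [-0.71  0.29  2.44  2.05  0.43  2.85]
(1, 1, -1, 1) [0.415 0.027 0.256] tilt 42.1 [-0.23  0.13  2.41  2.9   0.13  2.67]
(1, 1, -1, 1) [0.418 0.036 0.275] tilt 44.3 [-0.13  0.1   2.38  3.75  0.12  1.95]
```

{"fn": "send_rows", "kwargs": {
  "commands": "5 -1 -1 -1 0;5 -1 -1 -1 0;5 -1 -1 -1 0;5 -1 -1 -1 0;5 -1 -1 -1 0;5 1 1 -1 1;5 1 1 -1 1;5 1 1 -1 1;5 1 1 -1 1;5 1 1 -1 1;5 1 1 -1 1;5 1 1 -1 1;5 1 1 -1 1;5 1 1 -1 1;5 1 1 -1 1"
}}

```text
t: 21.33
tcp_pos: [0.4164, 0.0427, 0.2784]
tool_rot: [0.504, 0.776, 0.13, 0.357]
force: [0.7, 0.0, 0.2]
finger_gap: 0.147
gripper_force: 44.2
```

```bash
cat > lamp.py <<'E'
from fast import *
from h import *
import sys
d=np.array([-.696,.1654,-.6987]);n=-d/np.linalg.norm(d);lat=np.cross([0,0,1],n);lat/=np.linalg.norm(lat);u=np.cross(n,lat)
s=readout.sense();q=s['q'];p,F,_=fkj(q)
# tray axes from tool: tray x=-tool y, tray z=-tool z
tx,tz=-F[:,1],-F[:,2]
print('t',s['t'],s['tcp_pos'].round(4),q.round(2),'axis err deg %.1f (toward n %.1f, lat %.1f)'%(np.degrees(np.arccos(np.clip(tz@u,-1,1))),np.degrees(np.arcsin(tz@n)),np.degrees(np.arcsin(tz@lat))))
az=np.degrees(np.arctan2(tx@lat,tx@n));print('tray x angle from n about u %.1f'%az)
spot=np.array([.536,.090,.189])
for nm,w,a in(('left',(-6,34.1,9),-78),('front',(33.8,0,9),0),('right',(-6,-34.1,9),78)):
    ca,sa=np.cos(np.radians(a)),np.sin(np.radians(a));B=np.c_[n*ca+lat*sa,-n*sa+lat*ca,u]
    tcp=spot+B@((np.array([22+dx0,0,33.]) if (dx0:=0) else np.array([22,0,33.]))-w)/1e3
    Ft=np.c_[-B[:,1],-B[:,0],-B[:,2]]
    spin=-(a-az) # spin + lowers angle about u
    print(nm,'tcp',tcp.round(4),'rows in current frame',(F.T@(tcp-p)/.02).round(2),'after-spin frame',(Ft.T@(tcp-p)/.02).round(2),'spin rows %.2f'%(spin/4))
    x=q.copy();N=25
    for i in range(N):
        x=solve(p+(tcp-p)*(i+1)/N,F@rz(np.radians(spin)*(i+1)/N),x,n=40)
    pp,FF,_=fkj(x);print('   reach',x.round(2),'err mm %.1f'%(1e3*np.linalg.norm(pp-tcp)),'deg %.1f'%np.degrees(np.linalg.norm(rv(FF.T@Ft))))
E
python3 lamp.py
```

```text
t 21.3333 [0.4164 0.0427 0.2784] [-0.11  0.09  2.37  3.87  0.13  1.85] axis err deg 0.4 (toward n -0.3, lat -0.3)
tray x angle from n about u -142.7
left tcp [0.4926 0.0649 0.1869] rows in current frame [2.   0.56 5.69] after-spin frame [0.31 2.07 5.68] spin rows -16.17
   reach [-0.    0.47  2.32  3.52  0.44  1.18] err mm 0.0 deg 0.4
front tcp [0.5115 0.0958 0.1979] rows in current frame [2.89 2.23 5.7 ] after-spin frame [-3.68 -0.05  5.68] spin rows -35.67
   reach [ 0.09  0.45  2.23  3.81  0.36 -0.4 ] err mm 0.0 deg 0.4
right tcp [0.5085 0.132  0.1869] rows in current frame [4.74 2.65 5.7 ] after-spin frame [-1.84 -5.14  5.68] spin rows -55.17
   reach [ 0.2   0.48  2.21  3.97  0.41 -1.83] err mm 0.0 deg 0.4
```

{"fn": "send_rows", "kwargs": {
  "commands": "5 0 0 0 -1;5 0 0 0 -1;5 0 0 0 -1;5 0 0 0 -1;5 0 0 0 -1;5 0 0 0 -1;5 0 0 0 -1;5 0 0 0 -1;5 0 0 0 -1;5 0 0 0 -1;5 0 0 0 -1;5 0 0 0 -1;5 0 0 0 -1;5 0 0 0 -1;5 0 0 0 -1;5 0 0 0 -1;5 0 0 0 -0.2;5 0 0 0 0"
}}

```text
t: 22.83
tcp_pos: [0.4166, 0.0425, 0.2783]
tool_rot: [0.009, 0.925, -0.081, 0.371]
force: [-0.2, 0.5, 0.2]
finger_gap: 0.142
gripper_force: 44.3
```

{"fn": "send_rows", "kwargs": {
  "commands": "5 0.05 0.3 0.8 0;5 0.05 0.3 0.8 0;5 0.05 0.3 0.8 0;5 0.05 0.3 0.8 0;5 0.05 0.3 0.8 0;5 0.05 0.3 0.8 0;5 0 0.25 0.7 0;5 0 0 0 0"
}}

```text
t: 23.5
tcp_pos: [0.4928, 0.0655, 0.1884]
tool_rot: [0.009, 0.925, -0.081, 0.37]
force: [0.5, 0.4, -0.0]
finger_gap: 0.143
gripper_force: 44.3
```

```bash
python3 lamp.py; python3 - <<'E'
from h import *
a=snap('scene');b=snap('top')
cv2.imwrite('pics/f1.png',np.hstack([cv2.resize(x[:,:,::-1],None,fx=4,fy=4,interpolation=2) for x in(a['pixels'][180:280,190:290],b['pixels'][100:200,170:270])]))
E
```

```text
t 23.5 [0.4928 0.0655 0.1884] [-0.    0.46  2.31  3.53  0.43  1.17] axis err deg 0.4 (toward n -0.2, lat -0.3)
tray x angle from n about u -77.9
left tcp [0.4926 0.0649 0.1869] rows in current frame [ 0.06 -0.02  0.05] after-spin frame [ 0.06 -0.02  0.05] spin rows 0.03
   reach [-0.    0.47  2.32  3.52  0.43  1.18] err mm 0.0 deg 0.4
front tcp [0.5115 0.0958 0.1979] rows in current frame [-1.07  1.5   0.06] after-spin frame [-1.69 -0.73  0.05] spin rows -19.47
   reach [ 0.09  0.44  2.23  3.81  0.36 -0.4 ] err mm 0.0 deg 0.4
right tcp [0.5085 0.132  0.1869] rows in current frame [-0.66  3.35  0.07] after-spin frame [-0.76 -3.33  0.05] spin rows -38.97
   reach [ 0.2   0.48  2.21  3.98  0.41 -1.83] err mm 0.0 deg 0.4
```

View pics/f1.png

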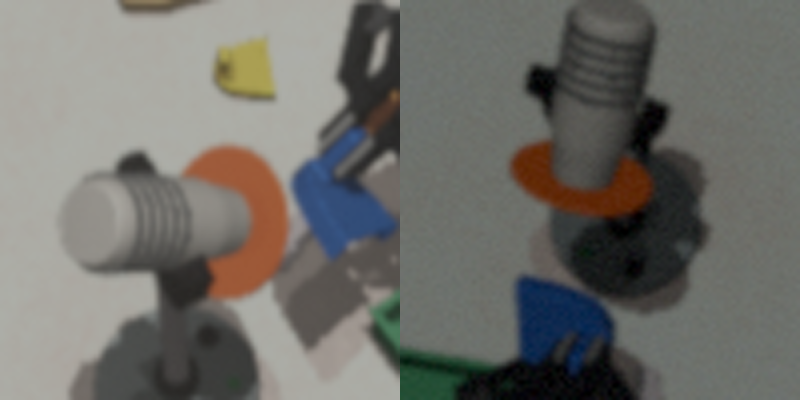

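The left wall faces the lens. In the scene half its centre is about (315,221), on the beam line at row 222. In the top half its centre is about (563,300), and the beam line crosses there at about 560. Holding here.

{"fn": "send_rows", "kwargs": {
  "commands": "5 0 0 0 0;5 0 0 0 0;5 0 0 0 0;5 0 0 0 0;5 0 0 0 0;5 0 0 0 0;5 0 0 0 0;5 0 0 0 0;5 0 0 0 0;5 0 0 0 0;5 0 0 0 0;5 0 0 0 0;5 0 0 0 0;5 0 0 0 0;5 0 0 0 0;5 0 0 0 0;5 0 0 0 0;5 0 0 0 0;5 0 0 0 0;5 0 0 0 0"
}}

```text
t: 25.27
tcp_pos: [0.4911, 0.0652, 0.1901]
tool_rot: [0.009, 0.925, -0.082, 0.371]
force: [0.2, 0.6, -0.4]
finger_gap: 0.144
gripper_force: 44.3
```

{"fn": "send_rows", "kwargs": {
  "commands": "5 0 0 0 0;5 0 0 0 0;5 0 0 0 0;5 0 0 0 0;5 0 0 0 0;5 0 0 0 0;5 0 0 0 0;5 0 0 0 0"
}}

```text
t: 25.93
tcp_pos: [0.4911, 0.0652, 0.1901]
tool_rot: [0.009, 0.925, -0.082, 0.371]
force: [0.2, -0.1, 0.1]
finger_gap: 0.144
gripper_force: 44.3
```

{"fn": "send_rows", "kwargs": {
  "commands": "5 0 -0.5 0 0;5 0 -0.5 0 0;5 0 0 0 -1;5 0 0 0 -1;5 0 0 0 -1;5 0 0 0 -1;5 0 0 0 -1;5 0 0 0 -1;5 0 0 0 -1;5 0 0 0 -1;5 0 0 0 -1;5 0 0 0 -1;5 0 0 0 -1;5 0 0 0 -1;5 0 0 0 -1;5 0 0 0 -1;5 0 0 0 -1;5 0 0 0 -1;5 0 0 0 -1;5 0 0 0 -1"
}}

```text
t: 27.6
tcp_pos: [0.4896, 0.0455, 0.193]
tool_rot: [-0.538, 0.753, -0.285, 0.252]
force: [1.2, -0.6, -0.7]
finger_gap: 0.145
gripper_force: 44.3
```

{"fn": "send_rows", "kwargs": {
  "commands": "5 0 0 0 -1;5 0 0 0 -0.45;5 0 0 0 0"
}}

```text
t: 27.85
tcp_pos: [0.4896, 0.0455, 0.193]
tool_rot: [-0.574, 0.725, -0.297, 0.237]
force: [0.3, 0.4, -0.1]
finger_gap: 0.143
gripper_force: 44.3
```

```bash
python3 lamp.py
```

```text
t 27.85 [0.4896 0.0455 0.193 ] [-0.07  0.44  2.33  3.41  0.42 -0.13] axis err deg 0.4 (toward n -0.3, lat -0.3)
tray x angle from n about u -0.0
left tcp [0.4926 0.0649 0.1869] rows in current frame [-0.97  0.27  0.16] after-spin frame [0.06 1.01 0.16] spin rows 19.49
   reach [-0.    0.47  2.32  3.52  0.44  1.18] err mm 0.0 deg 0.4
front tcp [0.5115 0.0958 0.1979] rows in current frame [-2.7  -0.52  0.18] after-spin frame [-2.7  -0.52  0.16] spin rows -0.01
   reach [ 0.09  0.45  2.23  3.81  0.37 -0.4 ] err mm 0.0 deg 0.4
right tcp [0.5085 0.132  0.1869] rows in current frame [-4.42  0.27  0.18] after-spin frame [-1.18 -4.27  0.16] spin rows -19.51
   reach [ 0.2   0.48  2.21  3.97  0.41 -1.83] err mm 0.0 deg 0.4
```

{"fn": "send_rows", "kwargs": {
  "commands": "5 -0.9 -0.17 0.04 0;5 -0.9 -0.17 0.04 0;5 -0.9 -0.17 0.04 0;5 0 0 0 0;5 0 0 0 0;5 0 0 0 0;5 0 0 0 0;5 0 0 0 0;5 0 0 0 0;5 0 0 0 0;5 0 0 0 0;5 0 0 0 0;5 0 0 0 0;5 0 0 0 0;5 0 0 0 0;5 0 0 0 0;5 0 0 0 0;5 0 0 0 0;5 0 0 0 0;5 0 0 0 0"
}}

```text
t: 29.52
tcp_pos: [0.5106, 0.096, 0.1987]
tool_rot: [-0.574, 0.725, -0.296, 0.237]
force: [-0.1, 0.1, -0.9]
finger_gap: 0.143
gripper_force: 44.2
```

{"fn": "send_rows", "kwargs": {
  "commands": "5 0 0 0 0;5 0 0 0 0;5 0 0 0 0;5 0 0 0 0;5 0 0 0 0;5 0 0 0 0;5 0 0 0 0;5 0 0 0 0;5 0 0 0 0;5 0 0 0 0;5 0 0 0 0"
}}

```text
t: 30.43
tcp_pos: [0.5106, 0.096, 0.1986]
tool_rot: [-0.574, 0.725, -0.296, 0.237]
force: [-0.3, -0.1, 0.1]
finger_gap: 0.141
gripper_force: 44.2
```

```bash
python3 lamp.py | head -6; python3 - <<'E'
from h import *
a=snap('scene');b=snap('top')
cv2.imwrite('pics/g1.png',np.hstack([cv2.resize(x[:,:,::-1],None,fx=4,fy=4,interpolation=2) for x in(a['pixels'][180:280,190:290],b['pixels'][100:200,170:270])]))
E
```

```text
t 30.4333 [0.5106 0.096  0.1986] [ 0.1   0.44  2.24  3.82  0.36 -0.4 ] axis err deg 0.4 (toward n -0.3, lat -0.3)
tray x angle from n about u -0.1
left tcp [0.4926 0.0649 0.1869] rows in current frame [1.73 0.78 0.04] after-spin frame [ 1.12 -1.53  0.06] spin rows 19.49
   reach [-0.    0.47  2.32  3.52  0.44  1.18] err mm 0.0 deg 0.4
front tcp [0.5115 0.0958 0.1979] rows in current frame [ 0.   -0.01  0.06] after-spin frame [ 0.   -0.01  0.06] spin rows -0.01
   reach [ 0.09  0.45  2.23  3.81  0.37 -0.4 ] err mm 0.0 deg 0.4
```

View pics/g1.png

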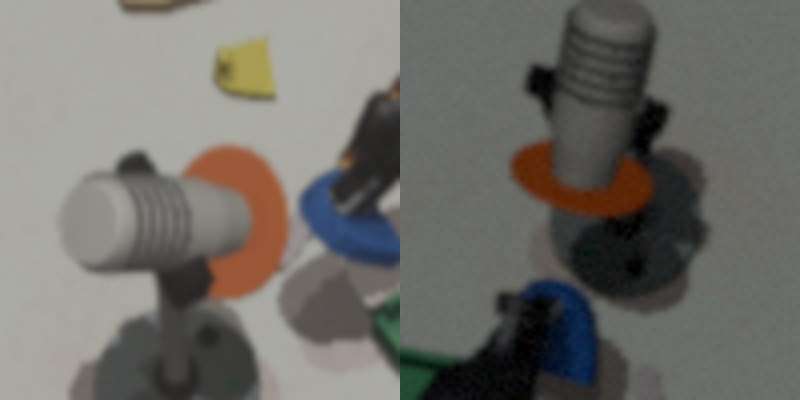

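The front wall faces the lens squarely: the apex is at top-half px (560,283), on the beam line. Now the right side.

{"fn": "send_rows", "kwargs": {
  "commands": "5 0 0 0 -1;5 0 0 0 -1;5 0 0 0 -1;5 0 0 0 -1;5 0 0 0 -1;5 0 0 0 -1;5 0 0 0 -1;5 0 0 0 -1;5 0 0 0 -1;5 0 0 0 -1;5 0 0 0 -1;5 0 0 0 -1;5 0 0 0 -1;5 0 0 0 -1;5 0 0 0 -1;5 0 0 0 -1;5 0 0 0 -1;5 0 0 0 -1;5 0 0 0 -1;5 0 0 0 -0.5"
}}

```text
t: 32.2
tcp_pos: [0.5106, 0.096, 0.1987]
tool_rot: [0.903, -0.201, 0.38, 0.003]
force: [-0.9, -0.1, -0.8]
finger_gap: 0.141
gripper_force: 44.3
```

```bash
python3 lamp.py | tail -2; python3 lamp.py | head -2
```

```text
right tcp [0.5085 0.132  0.1869] rows in current frame [-1.12 -1.52  0.06] after-spin frame [-1.12 -1.52  0.06] spin rows 0.03
   reach [ 0.2   0.48  2.21  3.97  0.41 -1.83] err mm 0.0 deg 0.4
t 32.2 [0.5106 0.096  0.1987] [ 0.1   0.44  2.24  3.82  0.36 -1.77] axis err deg 0.4 (toward n -0.3, lat -0.3)
tray x angle from n about u 78.1
```

{"fn": "send_rows", "kwargs": {
  "commands": "5 -0.55 -0.75 0 0;5 -0.57 -0.77 0 0;5 0 0 0 0;5 0 0 0 0;5 0 0 0 0;5 0 0 0 0;5 0 0 0 0;5 0 0 0 0;5 0 0 0 0;5 0 0 0 0;5 0 0 0 0;5 0 0 0 0;5 0 0 0 0;5 0 0 0 0;5 0 0 0 0;5 0 0 0 0;5 0 0 0 0;5 0 0 0 0;5 0 0 0 0;5 0 0 0 0"
}}

```text
t: 33.87
tcp_pos: [0.5077, 0.1321, 0.1878]
tool_rot: [0.903, -0.203, 0.38, 0.002]
force: [0.8, -0.3, -0.5]
finger_gap: 0.14
gripper_force: 44.2
```

{"fn": "send_rows", "kwargs": {
  "commands": "5 0 0 0 0;5 0 0 0 0;5 0 0 0 0;5 0 0 0 0;5 0 0 0 0;5 0 0 0 0;5 0 0 0 0;5 0 0 0 0;5 0 0 0 0;5 0 0 0 0"
}}

```text
t: 34.7
tcp_pos: [0.5077, 0.1321, 0.1878]
tool_rot: [0.903, -0.203, 0.38, 0.002]
force: [-0.7, 0.8, -0.0]
finger_gap: 0.141
gripper_force: 44.2
```

```bash
python3 lamp.py | tail -2; cat > un.py <<'E'
import srch
from srch import *
srch.zmin=.185;srch.rmin=.27
ok1=srch.ok
def ok2(x):
    p=fkj(x)[0];return ok1(x) and p[0]>.0
def okl(x): # allow leaving the lamp
    p=fkj(x)[0];return p[2]>.18 and p[0]>0 and np.hypot(p[0],p[1])>.27 and (p-np.array([.5367,.09,.189]))@np.array([.696,-.165,.699])<.02
srch.ok=lambda x: ok2(x) or (okl(x) and fkj(x)[0][1]>-.02 and fkj(x)[0][2]<.3)
q=readout.sense()['q']
S=np.array([.42,.2,.25])
if __name__=='__main__':
    import sys
    k=float(sys.argv[1])
    c=lambda x:tilt(x)+k*np.linalg.norm(fkj(x)[0]-S)
    print(tilt(q),q.round(2));b=search(q,c,steps=20,tmax=100,width=90,goal=float(sys.argv[2]));report(b,q)
E
python3 un.py 4 2.5;python3 un.py 15 4
```

```text
right tcp [0.5085 0.132  0.1869] rows in current frame [-0.   -0.    0.06] after-spin frame [-0.   -0.    0.06] spin rows -0.01
   reach [ 0.2   0.48  2.21  3.97  0.41 -1.83] err mm 0.0 deg 0.4
44.6421200488453 [ 0.2   0.48  2.21  3.98  0.41 -1.83]
cost 4.951592029196563
(0, 1, 0, -1) [0.48  0.037 0.183] tilt 44.6 [-0.1   0.48  2.38  3.32  0.5  -1.78]
(-1, 1, -1, 1) [ 0.407 -0.007  0.239] tilt 40.8 [-0.32  0.17  2.44  2.93  0.19 -1.23]
(-1, 1, 0, 1) [ 0.389 -0.031  0.235] tilt 37.1 [-0.44  0.13  2.44  2.26  0.12 -0.39]
(-1, 1, 0, 0) [ 0.371 -0.036  0.235] tilt 34.4 [-0.48  0.09  2.44  1.42  0.1   0.42]
(-1, 1, 0, 0) [ 0.339 -0.045  0.242] tilt 30.9 [-0.58 -0.    2.44  0.63  0.22  1.13]
(-1, 1, 0, 1) [ 0.281 -0.039  0.263] tilt 26.8 [-0.73 -0.22  2.44  0.34  0.51  1.65]
(-1, 1, 1, 0) [ 0.284 -0.007  0.229] tilt 21.8 [-0.42 -0.05  2.44 -0.03  0.37  2.26]
(-1, 1, 1, -1) [0.281 0.027 0.189] tilt 17.6 [-0.17  0.14  2.44 -0.44  0.31  2.55]
(-1, -1, 0, 0) [0.288 0.133 0.194] tilt 14.6 [ 0.24  0.18  2.3  -0.37  0.5   2.85]
(-1, -1, 0, 0) [0.302 0.229 0.202] tilt 10.4 [ 0.44  0.24  2.13 -0.2 
[... 1177 characters left out ...]
0.283 -0.026  0.233] tilt 21.5 [-0.56 -0.08  2.44  0.16  0.41  2.06]
(-1, 1, 1, -1) [0.284 0.012 0.194] tilt 16.9 [-0.28  0.11  2.44 -0.24  0.32  2.34]
(-1, -1, -1, -1) [0.249 0.165 0.266] tilt 16.9 [ 0.45 -0.01  2.19 -0.34  0.81  2.72]
(-1, -1, 0, 0) [0.241 0.259 0.259] tilt 12.9 [ 0.67  0.11  2.07 -0.26  0.87  2.85]
(-1, -1, 0, 0) [0.235 0.349 0.257] tilt 8.3 [ 0.8   0.21  1.92 -0.16  0.94  2.85]
(0, -1, 0, 1) [0.332 0.379 0.268] tilt 4.7 [0.63 0.3  1.75 0.   1.01 2.85]
(1, 1, -1, 0) [0.345 0.234 0.362] tilt 4.7 [0.31 0.05 1.78 0.03 1.23 2.52]
(1, -1, 1, 0) [0.491 0.258 0.273] tilt 4.7 [0.27 0.36 1.63 0.03 1.08 2.47]
(0, 1, 0, 1) [0.421 0.188 0.265] tilt 4.7 [0.15 0.24 1.85 0.05 0.98 2.7 ]
```

{"fn": "send_rows", "kwargs": {
  "commands": "5 0 1 0 -1;5 0 1 0 -1;5 0 1 0 -1;5 0 1 0 -1;5 0 1 0 -1;5 -1 1 -1 1;5 -1 1 -1 1;5 -1 1 -1 1;5 -1 1 -1 1;5 -1 1 -1 1;5 -1 1 0 1;5 -1 1 0 1;5 -1 1 0 1;5 -1 1 0 1;5 -1 1 0 1"
}}

```text
t: 35.95
tcp_pos: [0.3853, -0.0317, 0.236]
tool_rot: [0.886, -0.338, 0.315, -0.023]
force: [0.4, 0.8, -0.5]
finger_gap: 0.145
gripper_force: 44.2
```

```bash
python3 st.py; python3 un.py 15 4.5
```

```text
35.95 [ 0.3853 -0.0317  0.236 ] tilt 36.86 az -16.8 yaw y -127.2 [-0.445  0.124  2.442  2.174  0.11  -0.291]
36.86437569744455 [-0.44  0.12  2.44  2.17  0.11 -0.29]
cost 7.425709172581335
(-1, 1, 0, 0) [ 0.369 -0.035  0.237] tilt 34.4 [-0.48  0.08  2.44  1.33  0.1   0.52]
(-1, 1, 0, 0) [ 0.335 -0.043  0.245] tilt 30.8 [-0.58 -0.02  2.44  0.58  0.24  1.19]
(-1, 1, 0, 1) [ 0.275 -0.035  0.266] tilt 26.8 [-0.73 -0.25  2.44  0.32  0.54  1.69]
(-1, -1, 1, -1) [0.306 0.007 0.224] tilt 25.3 [-0.27  0.02  2.44 -0.31  0.25  2.53]
(-1, 1, 1, 0) [0.303 0.022 0.186] tilt 20.0 [-0.18  0.17  2.44 -0.54  0.23  2.85]
(-1, -1, 0, -1) [0.316 0.142 0.19 ] tilt 17.8 [ 0.27  0.23  2.27 -0.48  0.45  2.85]
(-1, -1, 0, 0) [0.314 0.244 0.199] tilt 13.4 [ 0.5   0.27  2.11 -0.29  0.62  2.85]
(-1, -1, 0, 0) [0.311 0.346 0.202] tilt 9.4 [ 0.66  0.34  1.93 -0.16  0.74  2.85]
(-1, -1, 0, 0) [0.301 0.45  0.205] tilt 6.7 [ 0.8   0.43  1.75 -0.05  0.85  2.85]
(1, 1, -1, -1) [0.355 0.32  0.305] tilt 6.7 [ 0.5   0.2   1.78 -0.01  1.05  2.18]
(1, 1, 1, 1) [0.438 0.204 0.207] tilt 6.7 [0.19 0.35 1.9  0.04 0.79 2.18]
```

{"fn": "send_rows", "kwargs": {
  "commands": "5 -1 1 0 0;5 -1 1 0 0;5 -1 1 0 0;5 -1 1 0 0;5 -1 1 0 0;5 -1 1 0 0;5 -1 1 0 0;5 -1 1 0 0;5 -1 1 0 0;5 -1 1 0 0;5 -1 1 0 1;5 -1 1 0 1;5 -1 1 0 1;5 -1 1 0 1;5 -1 1 0 1"
}}

```text
t: 37.2
tcp_pos: [0.2619, -0.0373, 0.2691]
tool_rot: [0.833, -0.505, 0.221, -0.039]
force: [0.5, 0.3, 0.7]
finger_gap: 0.147
gripper_force: 44.2
```

```bash
python3 st.py; python3 un.py 10 3; sed 's/search(q,c/search(q,c2/; s/^    c=lambda/    c2=lambda x:1.5*tilt(x)\n    c=lambda/' un.py > un2.py; python3 un2.py 1 4
```

```text
37.2 [ 0.2619 -0.0373  0.2691] tilt 25.91 az -21.3 yaw y -149.5 [-0.817 -0.306  2.442  0.331  0.619  1.61 ]
25.91242214301863 [-0.82 -0.31  2.44  0.33  0.62  1.61]
cost 4.235548044314572
(-1, -1, 1, -1) [0.296 0.009 0.227] tilt 24.2 [-0.28 -0.    2.44 -0.25  0.3   2.46]
(-1, 1, 1, -1) [0.297 0.027 0.181] tilt 20.0 [-0.12  0.2   2.44 -0.71  0.25  2.73]
(-1, -1, -1, 0) [0.259 0.16  0.258] tilt 18.0 [ 0.44  0.03  2.2  -0.38  0.78  2.85]
(-1, -1, 0, 0) [0.265 0.242 0.258] tilt 13.0 [ 0.58  0.11  2.07 -0.26  0.85  2.85]
(-1, -1, 0, 0) [0.267 0.333 0.258] tilt 8.6 [ 0.71  0.21  1.92 -0.15  0.92  2.85]
(-1, -1, -1, 0) [0.251 0.429 0.357] tilt 5.4 [ 0.85  0.2   1.62 -0.06  1.25  2.85]
(-1, 0, 1, 0) [0.201 0.443 0.253] tilt 4.2 [ 0.92  0.3   1.8  -0.    0.97  2.85]
(1, 1, 0, 0) [0.259 0.314 0.249] tilt 4.2 [0.59 0.19 1.98 0.03 0.9  2.51]
(1, 0, 0, 1) [0.346 0.267 0.25 ] tilt 4.2 [0.37 0.23 1.91 0.04 0.93 2.63]
(1, 0, 0, 0) [0.422 0.201 0.25 ] tilt 4.2 [0.17 0.28 1.84 0.06 0.97 2.42]
25.91242214301863 [-0.82 -0.31  2.44  0.33  0.62  1.61]
cost 3.8737665109300554
(-1, -1, 1, -1) [0.296 0.009 0.
[... 179 characters left out ...]
.0 [ 0.44  0.03  2.2  -0.38  0.78  2.85]
(-1, -1, 0, 0) [0.265 0.242 0.258] tilt 13.0 [ 0.58  0.11  2.07 -0.26  0.85  2.85]
(-1, -1, 0, 0) [0.267 0.333 0.258] tilt 8.6 [ 0.71  0.21  1.92 -0.15  0.92  2.85]
(-1, -1, 0, 0) [0.261 0.43  0.259] tilt 5.2 [ 0.83  0.31  1.75 -0.06  1.    2.85]
(-1, -1, 0, -1) [0.192 0.554 0.256] tilt 5.2 [ 1.08  0.44  1.55 -0.07  1.09  2.75]
(-1, -1, -1, 0) [0.115 0.649 0.352] tilt 3.9 [ 1.25  0.46  1.23 -0.05  1.4   2.85]
(-1, -1, -1, 0) [0.059 0.732 0.454] tilt 2.9 [ 1.35  0.55  0.82 -0.02  1.72  2.85]
(-1, -1, -1, 1) [0.101 0.787 0.558] tilt 2.8 [ 1.31  0.72  0.25 -0.02  2.13  2.85]
(-1, 0, 1, 1) [0.145 0.757 0.465] tilt 2.6 [ 1.25  0.63  0.65 -0.02  1.82  2.85]
```

{"fn": "send_rows", "kwargs": {
  "commands": "5 -1 -1 1 -1;5 -1 -1 1 -1;5 -1 -1 1 -1;5 -1 -1 1 -1;5 -1 -1 1 -1;5 -1 1 1 -1;5 -1 1 1 -1;5 -1 1 1 -1;5 -1 1 1 -1;5 -1 1 1 -1;5 -1 -1 -1 0;5 -1 -1 -1 0;5 -1 -1 -1 0;5 -1 -1 -1 0;5 -1 -1 -1 0"
}}

```text
t: 38.45
tcp_pos: [0.2584, 0.1634, 0.2537]
tool_rot: [0.948, -0.28, 0.147, 0.046]
force: [0.8, -0.1, -1.1]
finger_gap: 0.143
gripper_force: 44.3
```

{"fn": "send_rows", "kwargs": {
  "commands": "5 -1 -1 0 0;5 -1 -1 0 0;5 -1 -1 0 0;5 -1 -1 0 0;5 -1 -1 0 0;5 -1 -1 0 0;5 -1 -1 0 0;5 -1 -1 0 0;5 -1 -1 0 0;5 -1 -1 0 0"
}}

```text
t: 39.28
tcp_pos: [0.2613, 0.3422, 0.2515]
tool_rot: [0.971, -0.228, 0.07, 0.0]
force: [1.0, -0.2, -0.3]
finger_gap: 0.143
gripper_force: 44.3
```

```bash
python3 st.py; sed -i 's/k\*np.linalg.norm(fkj(x)\[0\]-S)/k*np.linalg.norm(fkj(x)[0]-S)+tilt(x)/' un.py; python3 un.py 5 2.5
```

```text
39.2833 [0.2613 0.3422 0.2515] tilt 8.03 az -13.5 yaw y -116.4 [ 0.737  0.231  1.916 -0.145  0.92   2.854]
8.02607344795317 [ 0.74  0.23  1.92 -0.15  0.92  2.85]
cost 4.027692732200379
(-1, -1, -1, -1) [0.186 0.471 0.338] tilt 8.0 [ 1.05  0.25  1.61 -0.14  1.25  2.78]
(-1, -1, -1, 1) [0.21  0.525 0.438] tilt 2.5 [ 1.    0.26  1.31 -0.01  1.52  2.85]
(0, 1, 1, -1) [0.199 0.43  0.335] tilt 2.5 [ 0.9   0.19  1.69 -0.01  1.22  2.41]
(1, 1, 1, -1) [0.32  0.356 0.236] tilt 2.5 [0.6  0.32 1.82 0.01 0.96 1.75]
(0, 1, 0, -1) [0.373 0.271 0.235] tilt 2.5 [0.38 0.3  1.86 0.02 0.94 1.17]
(0, 1, 0, -1) [0.451 0.21  0.236] tilt 2.5 [0.2  0.35 1.78 0.03 0.98 0.64]
(0, 0, 0, -1) [0.451 0.21  0.236] tilt 2.5 [0.2  0.35 1.78 0.03 0.98 0.29]
(0, 0, 0, -1) [0.451 0.21  0.236] tilt 2.5 [ 0.2   0.35  1.78  0.03  0.98 -0.06]
(0, 0, 0, -1) [0.451 0.21  0.236] tilt 2.5 [ 0.2   0.35  1.78  0.03  0.98 -0.41]
(0, 0, 0, -1) [0.451 0.21  0.236] tilt 2.5 [ 0.2   0.35  1.78  0.03  0.98 -0.76]
(0, 0, 0, -1) [0.451 0.21  0.236] tilt 2.5 [ 0.2   0.35  1.78  0.03  0.98 -1.11]
(0, 0, 0, -1) [0.451 0.21  0.236] tilt 2.5 [ 0.2   0.35  1.78  0.03  0.98 -1.46]
(0, 0, 0, -1) [0.451 0.21  0.236] tilt 2.5 [ 0.2   0.35  1.78  0.03  0.98 -1.81]
(0, 0, 0, -1) [0.451 0.21  0.236] tilt 2.5 [ 0.2   0.35  1.78  0.03  0.98 -2.15]
(0, 0, 0, -1) [0.451 0.21  0.236] tilt 2.5 [ 0.2   0.35  1.78  0.03  0.98 -2.5 ]
(1, 1, -1, -1) [0.319 0.165 0.33 ] tilt 2.0 [ 0.16  0.01  1.92 -0.    1.18 -2.85]
(0, 0, 0, 1) [0.319 0.165 0.33 ] tilt 2.0 [ 0.16  0.01  1.92 -0.    1.18 -2.5 ]
(1, -1, 0, 0) [0.364 0.042 0.331] tilt 1.9 [-0.19  0.02  1.9  -0.    1.18 -2.85]
(-1, -1, 1, 0) [0.503 0.083 0.235] tilt 1.9 [-0.05  0.37  1.75 -0.01  1.   -2.71]
(-1, 1, 0, -1) [0.443 0.21  0.232] tilt 1.9 [ 0.22  0.35  1.79 -0.02  0.97 -2.77]
```

{"fn": "send_rows", "kwargs": {
  "commands": "5 -1 -1 -1 -1;5 -1 -1 -1 -1;5 -1 -1 -1 -1;5 -1 -1 -1 -1;5 -1 -1 -1 -1;5 -1 -1 -1 1;5 -1 -1 -1 1;5 -1 -1 -1 1;5 -1 -1 -1 1;5 -1 -1 -1 1"
}}

```text
t: 40.12
tcp_pos: [0.2057, 0.5282, 0.4382]
tool_rot: [0.99, -0.137, 0.013, -0.016]
force: [-0.2, -0.6, -1.1]
finger_gap: 0.142
gripper_force: 44.3
```

```bash
python3 st.py; cat > un3.py <<'E'
import srch
from srch import *
srch.zmin=.185;srch.rmin=.26
ok0=srch.ok
def ok(x):
    p=fkj(x)[0];return ok0(x) and p[0]>.0 and p[1]>-.1
srch.ok=ok
q=readout.sense()['q'];S=np.array([.38,.25,.2])
c=lambda x:3*tilt(x)+6*max(0,np.linalg.norm(fkj(x)[0]-S)-.12)
b=search(q,c,steps=12,tmax=150,width=120,goal=2);report(b,q)
E
python3 un3.py
```

```text
40.1167 [0.2057 0.5282 0.4382] tilt 2.39 az 44.0 yaw y -105.8 [ 1.007  0.264  1.31  -0.01   1.527  2.854]
cost 6.083908624089133
(-1, 1, 1, -1) [0.097 0.446 0.332] tilt 2.4 [ 1.12  0.17  1.73 -0.02  1.21  2.62]
(-1, -1, 1, 0) [0.003 0.539 0.232] tilt 2.0 [ 1.36  0.41  1.68 -0.01  1.02  2.85]
(1, 1, 0, -1) [0.122 0.465 0.231] tilt 2.0 [1.08 0.33 1.82 0.   0.96 2.21]
(0, 1, -1, 0) [0.163 0.371 0.329] tilt 2.0 [0.87 0.09 1.84 0.01 1.18 2.  ]
(1, 1, 1, 1) [0.289 0.308 0.229] tilt 2.0 [0.54 0.26 1.95 0.03 0.9  2.  ]
```

```bash
sed -i 's/srch.zmin=.185;srch.rmin=.26/srch.zmin=.14;srch.rmin=.23/; s/^c=lambda.*/c=lambda x:3*tilt(x)+15*max(0,np.hypot(*fkj(x)[0][:2])-.25)+10*max(0,fkj(x)[0][2]-.18)/; s/goal=2/goal=2.5/' un3.py; python3 un3.py; python3 - <<'E'
from h import *
s=snap('scene');b=snap('top')
hsv=cv2.cvtColor(b['pixels'],cv2.COLOR_RGB2HSV);m=cv2.inRange(hsv,(60,90,30),(80,255,255))
c=max(cv2.findContours(m,0,2)[0],key=cv2.contourArea);r=cv2.minAreaRect(c)
for q in cv2.boxPoints(r):print(q,onz(b,*q,.043).round(3))
print(onz(b,*r[0],.043))
hsv=cv2.cvtColor(s['pixels'],cv2.COLOR_RGB2HSV);m=cv2.inRange(hsv,(60,90,30),(80,255,255))
c=max(cv2.findContours(m,0,2)[0],key=cv2.contourArea);r=cv2.minAreaRect(c)
for q in cv2.boxPoints(r):print(q,onz(s,*q,.043).round(3))
E
```

```text
cost 0.5874661625899131
(0, 1, 1, -1) [0.195 0.433 0.335] tilt 2.4 [ 0.91  0.19  1.69 -0.01  1.22  2.41]
(-1, 1, 1, 1) [0.093 0.343 0.229] tilt 2.4 [ 1.    0.16  2.09 -0.01  0.84  2.85]
(1, 1, 0, 0) [0.162 0.219 0.228] tilt 2.4 [0.5  0.03 2.27 0.02 0.8  2.34]
(0, 1, 1, 1) [0.159 0.169 0.167] tilt 0.2 [ 0.32  0.18  2.44 -0.    0.51  2.51]
[128.75941 229.3367 ] [0.374 0.33  0.043]
[137.45952 181.00272] [0.523 0.324 0.043]
[202.76366 192.75748] [0.503 0.122 0.043]
[194.06355 241.09146] [0.355 0.132 0.043]
[0.43809041 0.22701264 0.043     ]
[283.21558 259.3681 ] [0.506 0.128 0.043]
[324.27924 227.88596] [0.346 0.134 0.043]
[365.93353 282.21765] [0.378 0.327 0.043]
[324.86987 313.6998 ] [0.527 0.315 0.043]
```

{"fn": "send_rows", "kwargs": {
  "commands": "5 0 1 1 -1;5 0 1 1 -1;5 0 1 1 -1;5 0 1 1 -1;5 0 1 1 -1;5 -1 1 1 1;5 -1 1 1 1;5 -1 1 1 1;5 -1 1 1 1;5 -1 1 1 1;5 1 1 0 0;5 1 1 0 0;5 1 1 0 0;5 1 1 0 0;5 1 1 0 0;5 0 1 1 1;5 0 1 1 1;5 0 1 1 1;5 0 1 1 1;5 0 1 1 1"
}}

```text
t: 41.88
tcp_pos: [0.1591, 0.1679, 0.165]
tool_rot: [0.951, -0.309, 0.002, -0.0]
force: [0.9, -0.2, -0.4]
finger_gap: 0.147
gripper_force: 44.6
```

```bash
python3 st.py .44 .227 .16
```

```text
41.8833 [0.1591 0.1679 0.165 ] tilt 0.23 az -16.8 yaw y -126.1 [ 0.315  0.191  2.443 -0.005  0.504  2.519]
rows total [  9.61 -10.66   0.3 ]
```

{"fn": "send_rows", "kwargs": {
  "commands": "5 0.73 -0.9 0 0;5 0.73 -0.9 0 0;5 0.73 -0.9 0 0;5 0.73 -0.9 0 0;5 0.73 -0.9 0 0;5 0.73 -0.9 0 0;5 0.73 -0.9 0 0;5 0.73 -0.9 0 0;5 0.73 -0.9 0 0;5 0.73 -0.9 0 0;5 0.73 -0.9 0 0;5 0.73 -0.9 0 0;5 0.73 -0.9 0 0;5 0 0 0 0;5 0 0 1 0;5 0 0 1 0;5 0 0 1 0;5 0 0 0.6 0;5 0 0 0.4 0;5 0 0 0 0"
}}

```text
t: 43.55
tcp_pos: [0.4477, 0.2466, 0.0849]
tool_rot: [0.952, -0.307, 0.0, 0.001]
force: [-0.1, -0.1, -1.0]
finger_gap: 0.141
gripper_force: 44.6
```

```bash
python3 st.py .451 .245 .0395;python3 - <<'E'
from h import *
a=snap('scene');b=snap('top')
cv2.imwrite('pics/k1.png',np.hstack([cv2.resize(x[:,:,::-1],None,fx=3.5,fy=3.5,interpolation=2) for x in(a['pixels'][210:330,270:380],b['pixels'][160:280,110:220])]))
E
```

```text
43.55 [0.4477 0.2466 0.0849] tilt 0.12 az -107.5 yaw y -125.8 [ 0.285  0.625  1.843 -0.003  0.675  2.483]
rows total [ 0.18 -0.04  2.27]
```

View pics/k1.png

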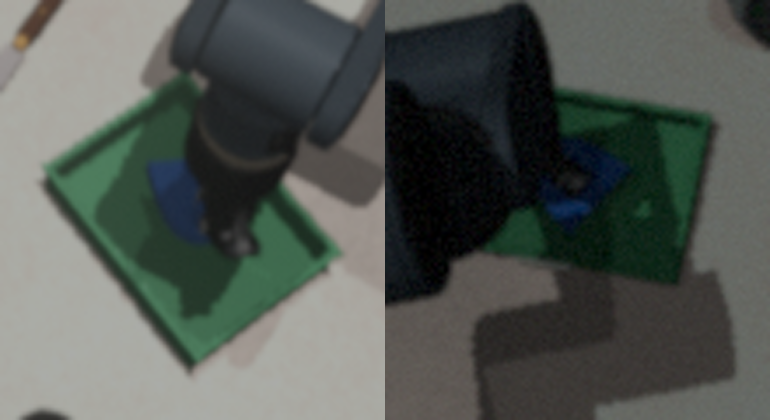

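The tray (blue, scene half about (180,200)) hangs well inside the pan's walls. Lowering it.

{"fn": "send_rows", "kwargs": {
  "commands": "5 0 0 0.6 0;5 0 0 0.5 0;5 0 0 0.4 0;5 0 0 0.3 0;5 0 0 0.15 0;5 0 0 0.1 0;5 0 0 0.1 0;5 0 0 0 0;5 0 0 0 0"
}}

```text
t: 44.4
tcp_pos: [0.4508, 0.2472, 0.0439]
tool_rot: [0.952, -0.307, 0.003, -0.001]
force: [0.5, -0.8, -0.6]
finger_gap: 0.145
gripper_force: 44.6
```

{"fn": "send_rows", "kwargs": {
  "commands": "5 0 0 0.1 0;5 0 0 0.06 0;5 0 0 0.05 0;5 0 0 0 0;5 0 0 0 0"
}}

```text
t: 44.82
tcp_pos: [0.4507, 0.2472, 0.0395]
tool_rot: [0.952, -0.307, 0.002, -0.001]
force: [0.4, -0.1, -1.1]
finger_gap: 0.145
gripper_force: 44.6
```

{"fn": "send_rows", "kwargs": {
  "commands": "5 0 0 0.05 0;5 0 0 0 0;5 0 0 0 0"
}}

```text
t: 45.07
tcp_pos: [0.4509, 0.2473, 0.039]
tool_rot: [0.952, -0.307, 0.003, -0.001]
force: [-1.5, 0.3, 3.2]
finger_gap: 0.144
gripper_force: 45.2
```

{"fn": "send_rows", "kwargs": {
  "commands": "5 0 0 0.04 0;5 0 0 0 0;5 0 0 0 0"
}}

```text
t: 45.32
tcp_pos: [0.4508, 0.2473, 0.0388]
tool_rot: [0.952, -0.307, 0.003, -0.001]
force: [-1.8, 0.6, 9.9]
finger_gap: 0.144
gripper_force: 46.3
```

{"fn": "send_rows", "kwargs": {
  "commands": "14 0 0 0 0;16 0 0 0 0;18 0 0 0 0;22 0 0 0 0;26 0 0 0 0;32 0 0 0 0;38 0 0 0 0;42 0 0 0 0;42 0 0 0 0;42 0 0 -0.3 0;42 0 0 -0.7 0;42 0 0 -1 0;42 0 0 -1 0;42 0 0 -1 0;42 0 0 -1 0;42 0 0 -1 0;42 0 0 -1 0;42 0 0 -1 0",
  "grip_force": 20
}}

```text
t: 46.82
tcp_pos: [0.4495, 0.2471, 0.1992]
tool_rot: [0.952, -0.307, 0.002, -0.001]
force: [0.0, 0.0, -0.8]
finger_gap: 0.493
gripper_force: 0.0
```

{"fn": "send_rows", "kwargs": {
  "commands": "42 0 1 -0.5 0;42 0 1 -0.5 0;42 0 1 -0.5 0;42 -1 1 -0.5 0;42 -1 1 -0.5 0;42 0 0 0 0;42 0 0 0 0"
}}

```text
t: 47.4
tcp_pos: [0.3576, 0.1894, 0.2482]
tool_rot: [0.952, -0.307, 0.003, -0.001]
force: [0.7, 0.1, -0.0]
finger_gap: 0.495
gripper_force: 0.0
```

```bash
python3 st.py; python3 - <<'E'
from h import *
a=snap('scene')
cv2.imwrite('pics/z1.png',cv2.resize(a['pixels'][:,90:400,::-1],None,fx=1.55,fy=1.55,interpolation=2))
E
```

```text
47.4 [0.3576 0.1894 0.2482] tilt 0.36 az 0.4 yaw y -125.8 [ 2.100e-01  2.130e-01  1.945e+00 -2.000e-03  9.770e-01  2.407e+00]
```

View pics/z1.png

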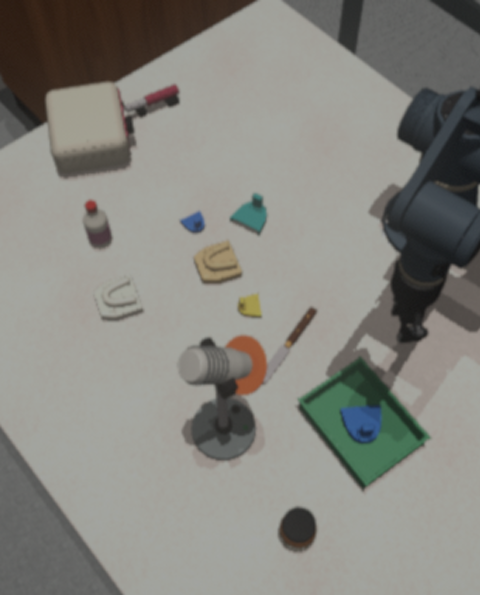

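The tray sits flat, handle up, in the pan at (362,422). The cast, lamp, spatula and bystanders are unmoved, and the gripper is clear.

```bash
python3 -c "
from station import sign_off
print(sign_off())"
```

```text
the job is handed in; nothing more can be done
None
```

The tray's left, front and right walls were each held under the lamp for over two seconds. It now sits flat in the green pan, handle up and released, and the job was handed in at about 47.5 s.

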